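# Slide the reagent bottle home and bar it in

## Task

Slide the tall amber bottle with the blue cap across the bench into the bottle bay, pushing it low down so that it stays upright and on the bench, and press it home against the sprung rubber stop, whose depth has to be felt for, with a gentle but definite push (about 8 N on the stop, never more than 18 N). Then slide the steel retaining bar fully across behind it by its orange tab. The bottle's cap is only loosely set, so do not touch it, and leave the red-capped bottle, the jar and the beaker alone.

Things in the scene. Friction and masses are not known exactly. Their poses are not given: they have to be found in the camera images.
- bottle: Tall amber reagent bottle, white and red label, 0.4 to 0.65 kg, loose. Body 72 mm diameter up to 148 mm, sloping shoulder, neck top at 195 mm, 226 mm overall with cap. Origin: centre of its underside; z up its axis. Slides on the bench against some 2 to 6 N of friction; topples if pushed high (above about 60 mm), so push it below 40 mm.
- cap: Blue cap of the bottle, 38 mm diameter (41 at its rim), 34 mm tall, origin at the centre of its underside 191.5 mm up the bottle. Not to be touched.
- bay: Fixed bottle bay on the bench. Origin: bench level, on the bay's centre line; a bottle that is home has its axis at bay x = -14 to +10 mm, by the stop's setting. +x is the push-in direction (away from the robot), y left, z up. The bottle slides in on the bare bench. Two grey guide rails 25 mm high, inner faces at y = +-40 mm, x = -5 to 53 mm, flared lead-ins from x = -27 mm, y = +-56 mm.
- bay_mouth (a point): Point of the bay at its x = -63 mm, y = 0, 40 mm up: centre of the mouth, on the line of the bar (bar 10 mm wide, heights 34 to 46 mm; it leaves 8 to 32 mm behind a bottle that is home, and one left in its way blocks it). Beside it stand the dark bar brackets, 53 mm high, bay y = 89 to 107 and -103 to -79 mm, and white side arms 20 mm high, y = +-92 to +-104, x = -86 to 56 mm.
- stop: White back block, 210 x 30 x 55 mm; origin under its front face, 56 mm along +x from the bay's. It carries the black rubber stop pad, 40 mm wide, heights 15 to 45 mm, set by hand 10 to 34 mm proud of the block: where is not reported, find it by feel. The pad gives 12 N per mm for 4 mm, then is solid. Home: 4 N or more on it for 0.2 s; above 18 N it is damaged. The bottle stays by it when let go.
- bar (a joint): Travel of the steel retaining bar in m: 0 fully drawn back to the left (+y of the bay), grows as it slides to the bay's -y across the mouth, 0.160 fully across and bottomed in the keeper. Friction about 3 N; it stays where it is left.
- bar_tab (a point): On the orange upright tab at the bar's outer (left) end: a point on its outer face, which looks to the bay's +y, 60 mm above the bench. The tab is 30 mm along the bay's x, 10 mm thick (from this point to -y), heights 30 to 80 mm. With the bar at travel q the point is at x = -63 mm, y = 280 mm - q in the bay's frame.
- red_bottle: Bystander: small amber bottle with a red cap, 60 mm diameter, 165 mm tall, origin at the centre of its underside.
- jar: Bystander: small white plastic jar, 48 mm diameter, 70 mm tall, origin at the centre of its underside.
- beaker: Bystander: clear glass beaker, 68 mm diameter, 75 mm tall, origin at the centre of its underside.

How it is judged (in metres and radians):
On the way, in this order (a step that is already met when the one before it is completed fails the run):
1. the bottle is home in the bay, pressed on the stop with at least 4 N for 0.2 s while the bar is still drawn back (contact force between bottle and stop above 4 N and horizontal distance between bottle and bay below 0.02 m and value of joint bar below 0.05 m), for 0.2 s.
2. the bar is slid fully across behind the bottle (value of joint bar above 0.152 m), for 0.2 s.
At the end, for the whole second after the job is handed in: The bottle stands upright (within 0.06 rad) and still on the bench, its axis within 20 mm of the bay's origin, and the bar is slid across to at least 152 of its 160 mm (horizontal distance between bottle and bay below 0.02 m and angle between bottle's own z axis and vertical below 0.06 rad and height (world z) of bottle below 0.006 m and value of joint bar above 0.152 m and linear speed of bottle below 0.02 m/s); the robot touches nothing.
It fails at once if the bottle tips by more than 0.2 rad (angle between bottle's own z axis and vertical above 0.2 rad).
It fails at once if the bottle is lifted off the bench by more than 12 mm (height (world z) of bottle above 0.012 m).
It fails at once if the stop is pushed with more than 18 N (contact force between bottle and stop above 18 N).
It fails at once if the robot touches the bottle's cap (contact force between any of the fingers, the arm and cap above 0.5 N).
It fails at once if the red-capped bottle, the jar or the beaker is moved by more than 15 mm (distance of any of red_bottle, jar, beaker from where it was at the start of the episode above 0.015 m).
It also fails if it takes over 70 s, if anything falls off the work surface, if the arm or the gripper's body presses on something with over 40 N, if the wrist force passes 120 N, or if a joint passes its speed limit or range.

## Robot

A 6-joint arm with a two-finger parallel gripper is mounted at the origin on the work surface. World frame = base frame: x ahead of the robot, y to its left, z up, the work surface at z = 0. Lengths are in m, angles in degrees, forces in N, time in s.
With the tool pointing down it reaches from about 0.35 to 0.975 m from the base axis. Payload 4.9 kg.
Tool frame: the origin (TCP) lies midway between the tips of the shut fingers; the grasp point (between the pads) lies 19 mm behind it; y points along the fingers, x is the direction in which the jaws open and shut, and the axes are right-handed (so a half turn about y gives the same grasp; the last joint's range is limited). The gripper opens to 85 mm and grips with 20 to 120 N. Pads are 22 mm wide; open, the fingers measure 114 mm over their backs; the gripper's body (76 mm by 85 mm) begins 54 mm behind the grasp point. The pads swing forward as they close: fully open they stand 13 mm farther back than shut.
Start: joints at [70.531, 3.019, 92.412, -0, 84.569, -6.818], TCP at [0.137, 0.61, 0.202] pointing down, gripper open.
Joint ranges: [-172.51, 172.51], [-57.92, 126.97], [3.15, 148.05], [-58.71, 238.71], [5.1, 150.11], [-179.66, 179.66]. Speed limits (degrees/s): [147.25, 147.25, 180, 180, 180, 180].

## Interface

Orientations are given as [roll, pitch, yaw] about the fixed x, y, z axes, in that order (R = Rz(yaw) Ry(pitch) Rx(roll)).
In Python, from plant import arm gives the robot as it stands.
- The arm moves only by the tool carry_out, never from a script. Its argument "deltas" is a list that holds one entry, the list of rows, each a list of 7 numbers: the opening, from -1 (shut) to 1 (fully open), then the shift along the tool's x, y, z in cm, then the turn, a rotation vector about the tool's x, y, z in rad. A call has 1 to 8 rows; each row shifts and turns the pose as measured when the row begins, along the tool's axes as they then stand; what a row does not reach is not made up. A row lasts 1/12 s, in which the tool goes at most 41.7 mm and 7.16 degrees, less where a joint would pass 70% of its speed; a pose out of reach is approached as far as the arm can. A call is refused whole if a number of a shift passes 4.17 or a number of a turn 0.125, either way. A call with a gripper value outside its range is refused whole. The fingers move at their own pace and stop on an object; the grip force is fixed at half the most. Time passes only in rows, so rows that do not move let the fingers close. It gives the time, the measured TCP pose, the force and the opening at its end, in the units of the state.
- arm.get_obs(): the state, without advancing time (a new reading comes with each control period).
- arm.read_camera(name): name is "side" or "top" or "wrist"; returns a dict with "image" (400x640x3 uint8, red, green, blue), "z_map" (400x640 float32, m along the optical axis (not along the pixel's ray), 0 where there is no reading), "fx", "fy", "cx", "cy" (pixels), "R" (3x3) and "t" (3): a world point X has camera coordinates R X + t; the wrist camera has in their place "mount" (4x4, takes a point from camera to tool coordinates, whose origin is the TCP and whose axes are the tool frame's). Camera axes: x right, y down, z forward; pixel columns grow to the right and rows downward; lengths in m; the calibration is good to about 2 mm. A picture is of the moment at which its call begins: read the wrist's pose just before it.
- arm.finish_job(): hands the job in, once; it reports no verdict.
The state is a dict: "clock": time; "joint_pos": joint angles; "dq": joint speeds; "tau": joint torques, N m; "ee_pos": TCP position; "tcp_rot": TCP orientation; "force": force on the tool from outside, world axes, zero at the start; "moment": the same for the moment, N m; "opening": finger opening in m.
Only numpy, scipy, OpenCV 4.12 (cv2) and the standard library are available. Lean on these libraries where they do the work, as an engineer would, in place of code of your own. Each camera call takes 0.05 s, during which the arm holds its last target.

## Working session

There is one attempt and no reset: what is moved stays moved. The work goes in short steps, Python scripts to look and compute and a tool call to move; the robot and the scene stay as the last step left them, time stands still between calls to the robot, and variables do not carry over. Pictures are saved under pics/ and viewed, and the job is handed in when it is done.

Besides the shell and the picture viewer there is one more tool, called after "Call:" as name(argument=value, ...), one argument or row to a line, values as JSON. carry_out: Moves the arm, as the interface text tells. Its arguments: {"type":"object","properties":{"deltas":{"type":"array"}},"required":["deltas"]}

```bash
mkdir -p pics; ls; python3 - <<'E'
from plant import arm
import cv2,numpy as np
print(arm.get_obs())
for n in ["side","top"]:
    c=arm.read_camera(n)
    cv2.imwrite(f"pics/{n}0.png",c["image"][:,:,::-1])
    np.savez(f"{n}0.npz",**c)
    print(n,c["fx"],c["fy"],c["cx"],c["cy"],c["R"].tolist(),c["t"].tolist())
E
```

```text
pics
{'clock': 0.0, 'joint_pos': array([ 7.05306839e+01,  3.05771212e+00,  9.24918756e+01,  1.43860266e-03,
        8.45710752e+01, -6.81640932e+00]), 'dq': array([ 0.01588563, -0.0059582 ,  0.00210244, -0.03176247, -0.11918537,
        0.05154106]), 'tau': array([ 7.08883199e-04, -3.93680406e+01, -3.70170665e+01, -8.78251353e-05,
        7.01928380e-03, -1.24505837e-05]), 'ee_pos': array([0.13664321, 0.60917032, 0.20096046]), 'tcp_rot': array([-89.98425696,   0.11964003,  77.346972  ]), 'force': array([-0.2843288 , -0.18051463, -0.21503951]), 'moment': array([ 0.01032739,  0.00205679, -0.0008033 ]), 'opening': 0.08595103063108049}
side 447.7927387156213 447.7927387156213 320.62834603328355 201.06054655279198 [[0.9713943354745039, -0.2373523106550028, 0.007544907870747495], [-0.14202999301553915, -0.6061517126188655, -0.7825647464416106], [0.19031690963246778, 0.7591073586232367, -0.6225234871006874]] [-0.63011087268941, 0.19058567302215318, 0.8143089027753291]
top 373.73150110410563 373.73150110410563 324.893892951671 204.68244705099917 [[0.0010046844669357857, -0.9999913663966741, -0.004032088941804815], [-0.9892735365462317, -0.0004049266156903764, -0.14607431644114513], [0.1460714225933115, 0.004135597483874898, -0.9892654023744173]] [-0.032126541763364276, 0.6452826019555883, 0.6946767226429275]
```

View pics/side0.png

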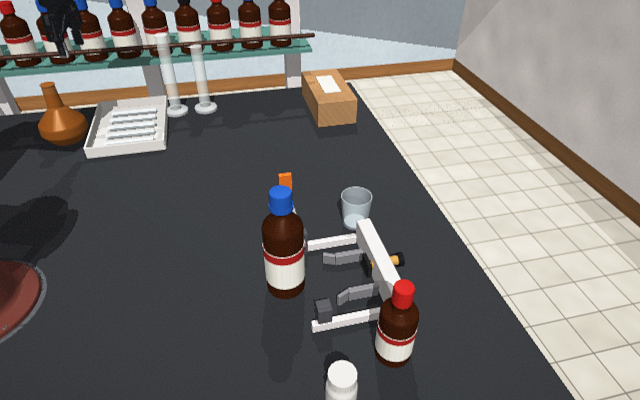

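View pics/top0.png

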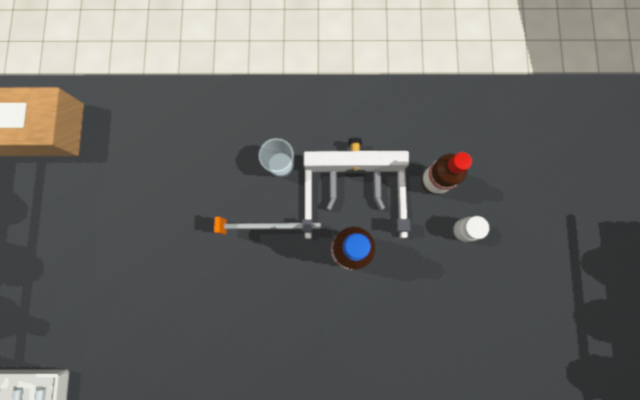

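The side view shows the bottle at about (285,250), the bay around (350,270), the orange tab at (286,180), the red bottle at (397,325), the jar at (342,380) and the beaker at (356,205). The top view shows the cap at (357,246), the back block at (356,161), the tab at (220,226), the beaker at (277,157), the red cap at (460,160) and the jar at (472,229). Next I'll measure them from depth.

```bash
cat > h.py <<'E'
import numpy as np,cv2
def cloud(c):
    z=c["z_map"];v,u=np.mgrid[:400,:640]
    P=np.stack([(u-c["cx"])/c["fx"]*z,(v-c["cy"])/c["fy"]*z,z],-1)
    X=(P-c["t"])@c["R"]
    X[z==0]=np.nan
    return X
def circ(p):
    A=np.c_[2*p,np.ones(len(p))];s=np.linalg.lstsq(A,(p**2).sum(1),rcond=None)[0]
    return s[:2],np.sqrt(s[2]+s[:2]@s[:2])
E
python3 - <<'E'
from h import *
for n in ["top","side"]:
    c=np.load(n+"0.npz");X=cloud(c);im=c["image"].astype(int)
    hsv=cv2.cvtColor(c["image"],cv2.COLOR_RGB2HSV)
    ok=np.isfinite(X[...,0])
    reg=ok&(X[...,0]>0.3)&(X[...,0]<1.0)&(abs(X[...,1])<0.45)
    def m(name,mask,f=np.median):
        p=X[mask&reg]
        if len(p): print(n,name,len(p),np.percentile(p,[2,50,98],axis=0).round(4).tolist())
        return p
    H,S,V=[hsv[...,i].astype(int) for i in range(3)]
    Z=X[...,2]
    m("bluecap",(abs(H-110)<15)&(S>150)&(Z>.1))
    p=m("captop",(abs(H-110)<15)&(S>150)&(Z>.222)); 
    m("orange",(abs(H-11)<6)&(S>180)&(V>120)&(Z>.02)&(X[...,1]>.1))
    m("red",((H<6)|(H>174))&(S>200)&(V>150)&(Z>.13))
    blk=m("blocktop",(S<60)&(abs(Z-.055)<.006)&(V>100))
    if len(blk): print(cv2.minAreaRect(blk[:,:2].astype(np.float32)))
    w=m("arms",(S<60)&(abs(Z-.02)<.005)&(V>150))
    body=(Z>.015)&(Z<.14)&(np.hypot(X[...,0]-.6,X[...,1]+.09)<.08)
    m("body?",body)
    np.set_printoptions(precision=4,suppress=True)
    print("bench z",np.nanmedian(Z[reg]))
E
```

```text
top bluecap 563 [[0.5397, -0.0977, 0.1982], [0.5572, -0.0785, 0.2255], [0.5748, -0.0616, 0.2278]]
top captop 497 [[0.5411, -0.0963, 0.2233], [0.5573, -0.0798, 0.2257], [0.5737, -0.0636, 0.2279]]
top orange 162 [[0.589, 0.1678, 0.0364], [0.6028, 0.169, 0.0763], [0.6169, 0.1774, 0.0825]]
top red 226 [[0.6902, -0.2774, 0.1626], [0.7029, -0.2641, 0.1651], [0.7159, -0.2512, 0.1672]]
top blocktop 1933 [[0.5997, -0.2547, 0.0501], [0.7365, -0.094, 0.055], [0.7649, 0.0848, 0.0589]]
((0.6763853430747986, -0.08536876738071442), (0.46873345971107483, 0.173418328166008), 87.3470687866211)
top arms 683 [[0.5851, -0.1964, 0.0173], [0.6698, -0.0503, 0.0204], [0.7205, 0.01, 0.0247]]
top body? 192 [[0.5276, -0.1489, 0.0172], [0.6459, -0.0464, 0.0259], [0.6666, -0.0121, 0.1309]]
bench z 0.0005899264216659518
side bluecap 637 [[0.5409, -0.1014, 0.1921], [0.5578, -0.0938, 0.2175], [0.5763, -0.0683, 0.2258]]
side captop 264 [[0.5428, -0.0987, 0.2222], [0.5586, -0.0846, 0.2245], [0.5749, -0.0668, 0.226]]
side orange 160 [[0.5918, 0.164, 0.0451], [0.6077, 0.1672, 0.0675], [0.6197, 0.1734, 0.0805]]
side red 450 [[0.6922, -0.2819, 0.1361], [0.7036, -0.2758, 0.1631], [0.7173, -0.2549, 0.1658]]
side blocktop 1872 [[0.536, -0.3408, 0.0496], [0.7314, -0.1091, 0.054], [0.7618, 0.0908, 0.0603]]
((0.6390764117240906, -0.12274865806102753), (0.4479633867740631, 0.23701544106006622), 85.90223693847656)
side arms 914 [[0.5893, -0.2952, 0.0155], [0.6722, -0.144, 0.0196], [0.7242, 0.0415, 0.0248]]
side body? 2081 [[0.5241, -0.141, 0.0169], [0.5571, -0.1124, 0.0785], [0.6584, -0.0459, 0.1375]]
bench z -0.0006492026799980477
```

```bash
python3 - <<'E'
from h import *
np.set_printoptions(precision=4,suppress=True)
for n in ["top","side"]:
    c=np.load(n+"0.npz");X=cloud(c)
    hsv=cv2.cvtColor(c["image"],cv2.COLOR_RGB2HSV);H,S,V=[hsv[...,i].astype(int) for i in range(3)]
    x,y,Z=X[...,0],X[...,1],X[...,2]
    b=X[(x>.69)&(x<.78)&(y>-.215)&(y<.04)&(abs(Z-.055)<.006)&(V>90)&(S<60)]
    r=cv2.minAreaRect(b[:,:2].astype(np.float32));print(n,"block",len(b),r, b.mean(0), np.median(b,0))
    # principal axis
    u,s,vt=np.linalg.svd(b[:,:2]-b[:,:2].mean(0),full_matrices=False);print(" axis deg",np.degrees(np.arctan2(vt[0,0],vt[0,1])))
    bar=X[(x>.57)&(x<.64)&(y>.03)&(y<.15)&(Z>.03)&(Z<.06)]
    k=np.polyfit(bar[:,1],bar[:,0],1);print(" bar",len(bar),"x=",k, np.median(bar[:,2]),np.percentile(bar[:,0],[5,95]), bar[:,1].min(),bar[:,1].max())
    for nm,cx,cy in [("bottle",.557,-.082),("red",.703,-.267)]:
        p=X[(np.hypot(x-cx,y-cy)<.06)&(Z>.03)&(Z<(.14 if nm=="bottle" else .1))]
        if len(p)>50:
            q=circ(p[:,:2]); 
            print(nm,len(p),q)
    p=X[(np.hypot(x-.557,y+.08)<.03)&(Z>.2)&(Z<.218)]
    if len(p)>20: print("capside",circ(p[:,:2]))
    p=X[(np.hypot(x-.557,y+.08)<.03)&(Z>.222)]; print("captop mid",(p.min(0)+p.max(0))/2, p.mean(0))
    for nm,a in [("jar",(x>.5)&(x<.66)&(y>-.34)&(y<-.24)),("beaker",(x>.68)&(x<.8)&(y>.03)&(y<.14)),("rails",(x>.62)&(x<.71)&(y>-.15)&(y<-.03)),("brR",(x>.57)&(x<.63)&(y>-.22)&(y<-.15)),("brL",(x>.57)&(x<.63)&(y>-.01)&(y<.03))]:
        p=X[a&(Z>.012)]
        if len(p):print(nm,len(p),np.percentile(p,[1,50,99],axis=0).tolist())
    # rails detail inner 
    for lo in (.655,.67,.685):
        q=X[(x>lo)&(x<lo+.015)&(y>-.15)&(y<-.02)&(Z>.02)&(Z<.03)];print(lo,np.sort(q[:,1].round(3))[::6])
E
```

```text
top block 1566 ((0.739274263381958, -0.07891174405813217), (0.03101654350757599, 0.23487621545791626), 0.4001643657684326) [ 0.7385 -0.0919  0.0551] [ 0.7385 -0.0919  0.0552]
 axis deg 179.81344481474346
 bar 358 x= [-0.0046  0.6044] 0.04601800337090784 [0.5994 0.609 ] 0.030984152351198356 0.14928857049764677
red 387 (array([ 0.7045, -0.2644]), np.float64(0.030181086918448296))
capside (array([ 0.5584, -0.0803]), np.float64(0.019934953565168872))
captop mid [ 0.5582 -0.0801  0.2258] [ 0.5578 -0.0797  0.2257]
jar 663 [[0.5767345488947756, -0.33853920993613296, 0.013960596011999364], [0.5974124182606362, -0.3119555889539134, 0.06913008682308497], [0.6202932931573159, -0.2972131325490295, 0.07270194147006158]]
beaker 696 [[0.7072463696460372, 0.032627488946113274, 0.01360730784789275], [0.7546153148801472, 0.06964199953610556, 0.05544196063945396], [0.7716317538560773, 0.09667052172680558, 0.0768804288125159]]
rails 388 [[0.6414086127323035, -0.14829544791360028, 0.013867250906053251], [0.676890060742678, -0.13279934138900767, 0.024968091448425333], [0.7098125886049476, -0.0379290614332
[... 2001 characters left out ...]
295, 0.012597969294814897], [0.6056702757901307, -0.19641369460811103, 0.037903867731854134], [0.6289281289494041, -0.17444873319007012, 0.054005078549079814]]
brL 87 [[0.6123505578496906, -0.007977503923851586, 0.012763479678166897], [0.6168907984269402, -0.004260103345095732, 0.025434698964536984], [0.6295928700977144, 0.010436372832885546, 0.053364729344660335]]
0.655 [-0.149 -0.147 -0.146 -0.145 -0.143 -0.141 -0.137 -0.054 -0.052 -0.05
 -0.048 -0.046 -0.043]
0.67 [-0.148 -0.147 -0.145 -0.144 -0.143 -0.141 -0.139 -0.137 -0.056 -0.055
 -0.054 -0.052 -0.049 -0.047 -0.046]
0.685 [-0.148 -0.146 -0.145 -0.144 -0.143 -0.141 -0.14  -0.138 -0.135 -0.055
 -0.054 -0.053 -0.051 -0.048 -0.047 -0.044]
```

Call:
carry_out(
  deltas=[
    [[-0.1,0,0,0,0,-0.11,0],[-0.1,0,0,0,0,-0.11,0],[-0.1,0,0,-2,0,0,0],[-0.1,0,0,-2,0,0,0],[-0.1,-3,0,-2,0,0,0],[-0.1,-3,0,-2,0,0,0],[-0.1,-3,0,-2,0,0,0],[-0.1,-3,0,-2,0,0,0]],
  ],
)

```text
clock: 0.77
ee_pos: [0.257, 0.4883, 0.194]
tcp_rot: [-89.6, 0.6, 91.2]
force: [1.0, 0.3, 0.3]
opening: 0.0384
```

Call:
carry_out(
  deltas=[
    [[-0.1,-3.5,-0.1,-2.5,0,0,0],[-0.1,-3.5,-0.1,-2.5,0,0,0],[-0.1,-3.5,-0.1,-2.5,0,0,0],[-0.1,-3.5,-0.1,-2.5,0,0,0],[-0.1,-3.5,-0.1,-2,0,0,0],[-0.1,-3.5,-0.1,-2,0,0,0],[-0.1,-3.5,-0.1,0,0,0,0],[-0.1,-3.5,-0.1,0,0,0,0]],
  ],
)

```text
clock: 1.43
ee_pos: [0.4007, 0.207, 0.1997]
tcp_rot: [-89.4, 0.8, 91.4]
force: [0.1, -0.2, 0.1]
opening: 0.0385
```

Call:
carry_out(
  deltas=[
    [[-0.1,-3.5,-0.1,0,0,0,0],[-0.1,-3.5,-0.1,0,0,0,0],[-0.1,-3.5,-0.1,0,0,0,0],[-0.1,-3.5,-0.1,0,0,0,0],[-0.1,-3.5,-0.1,0,0,0,0],[-0.1,-3.5,-0.1,0,0,0,0],[-0.1,-3.5,-0.1,0,0,0,0],[-0.1,-3.5,-0.1,0,0,0,0]],
  ],
)

```text
clock: 2.1
ee_pos: [0.4033, -0.0862, 0.209]
tcp_rot: [-89.3, 0.8, 91.5]
force: [1.1, -0.1, 0.2]
opening: 0.0385
```

Call:
carry_out(
  deltas=[
    [[-0.1,0,0,0,0,0.025,0.013],[-0.1,0,0,0,-0.12,0,0],[-0.1,0,0,0,-0.12,0,0],[-0.1,0,0,0,-0.12,0,0],[-0.1,0,0,0,-0.12,0,0],[-0.1,0,0,0,-0.12,0,0],[-0.1,0,0,0,-0.12,0,0],[-0.1,0,0,0,-0.1,0,0]],
  ],
)

```text
clock: 2.77
ee_pos: [0.4588, -0.1177, 0.1987]
tcp_rot: [-135.5, 0.6, 89.8]
force: [0.2, -0.5, -0.2]
opening: 0.0385
```

```bash
cat > st.py <<'E'
from plant import arm
import numpy as np
from scipy.spatial.transform import Rotation as Ro
np.set_printoptions(precision=4,suppress=True)
o=arm.get_obs()
R=Ro.from_euler('xyz',o["tcp_rot"],degrees=True).as_matrix()
print(o["clock"],o["ee_pos"],o["tcp_rot"],"F",o["force"],o["opening"],"q",o["joint_pos"]);print(R)
E
python3 st.py
```

```text
2.7667 [ 0.4588 -0.1177  0.1987] [-135.4775    0.6015   89.8416] F [ 0.2324 -0.4596 -0.1841] 0.038506611704937695 q [ -41.9477  -57.8558  143.5656   32.4246   61.1484 -139.4252]
[[ 0.0028  0.713  -0.7012]
 [ 0.9999 -0.0093 -0.0055]
 [-0.0105 -0.7012 -0.7129]]
```

Call:
carry_out(
  deltas=[
    [[-0.1,0.45,1.6,1.2,0,0,0],[-0.1,0.45,1.6,1.2,0,0,0],[-0.1,0.45,1.6,1.2,0,0,0],[-0.1,0.45,1.6,1.2,0,0,0],[-0.1,0.45,1.6,1.2,0,0,0],[-0.1,0.45,1.6,1.2,0,0,0],[-0.1,0.45,1.6,1.2,0,0,0],[-0.1,0,0,0,0,0,0]],
  ],
)

```text
clock: 3.43
ee_pos: [0.4914, -0.0954, 0.0541]
tcp_rot: [-135.1, 0.5, 89.4]
force: [-0.2, -0.0, -0.1]
opening: 0.0385
```

```bash
python3 st.py
```

```text
3.4333 [ 0.4914 -0.0954  0.0541] [-135.0559    0.5439   89.371 ] F [-0.1934 -0.0088 -0.1267] 0.03845674284639009 q [ -33.369   -37.4019  148.0499   39.9801   35.944  -148.9179]
[[ 0.011   0.7077 -0.7064]
 [ 0.9999 -0.0145  0.001 ]
 [-0.0095 -0.7064 -0.7078]]
```

Call:
carry_out(
  deltas=[
    [[-0.1,0.3,0,0,0.08,0,0],[-0.1,0.3,0.7,0.28,0,0,0],[-0.1,0.3,0.7,0.28,0,0,0],[-0.1,0.3,0.7,0.28,0,0,0],[-0.1,0.2,0.7,0.28,0,0,0],[-0.1,0,0,0,0,0,0]],
  ],
)

```text
clock: 3.93
ee_pos: [0.4996, -0.0811, 0.025]
tcp_rot: [-130.1, 0.5, 89.3]
force: [-0.4, 0.4, 0.2]
opening: 0.0387
```

```bash
python3 st.py;  python3 - <<'E'
from plant import arm
import cv2
c=arm.read_camera("side");cv2.imwrite("pics/side1.png",c["image"][:,:,::-1])
E
```

```text
3.9333 [ 0.4996 -0.0811  0.025 ] [-130.0893    0.4587   89.3021] F [-0.4465  0.4202  0.2332] 0.03867616447706436 q [ -28.145   -29.1028  144.6607   33.3723   31.9874 -141.117 ]
[[ 0.0122  0.6439 -0.765 ]
 [ 0.9999 -0.014   0.0042]
 [-0.008  -0.765  -0.644 ]]
```

View pics/side1.png

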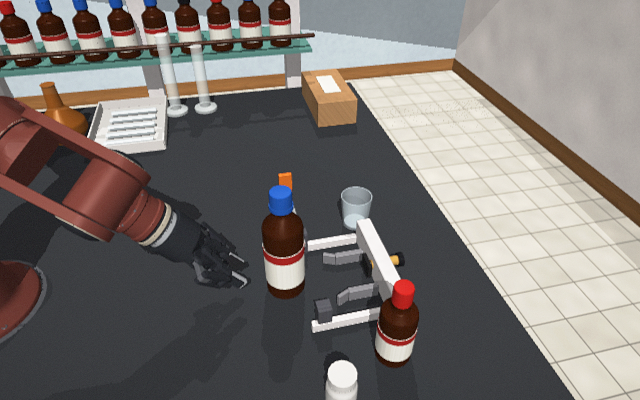

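The side view shows the fingers low behind the bottle, with the tips at (245,280) and the bottle foot at (285,290) still clear. I'll advance.

Call:
carry_out(
  deltas=[
    [[-0.1,0,0.36,-0.35,0,0,0],[-0.1,0,0.36,-0.35,0,0,0],[-0.1,0,0.33,-0.38,0,0,0],[-0.1,0,0.33,-0.38,0,0,0],[-0.1,0,0.2,-0.22,0,0,0],[-0.1,0,0.2,-0.22,0,0,0]],
  ],
)

```text
clock: 4.48
ee_pos: [0.5295, -0.0838, 0.0286]
tcp_rot: [-130.5, 0.6, 89.2]
force: [0.1, -0.2, -0.5]
opening: 0.0383
```

Call:
carry_out(
  deltas=[
    [[-0.1,0,0.2,-0.22,0,0,0],[-0.1,0,0.2,-0.22,0,0,0]],
  ],
)

```text
clock: 4.65
ee_pos: [0.5365, -0.084, 0.0287]
tcp_rot: [-130.5, 0.6, 89.2]
force: [0.3, 0.1, 0.2]
opening: 0.0383
```

Call:
carry_out(
  deltas=[
    [[-0.1,0,0.2,-0.22,0,0,0],[-0.1,0,0.2,-0.22,0,0,0]],
  ],
)

```text
clock: 4.82
ee_pos: [0.5428, -0.0837, 0.028]
tcp_rot: [-130.4, 0.6, 89.2]
force: [-3.2, 1.7, 1.5]
opening: 0.0382
```

Call:
carry_out(
  deltas=[
    [[-0.1,0,0,0.7,0,0,0],[-0.1,0.2,0.4,0.3,0,0,0],[-0.1,0,0.5,0.4,0,0,0],[-0.1,0,0,0,0,0,0]],
  ],
)

```text
clock: 5.15
ee_pos: [0.5377, -0.0816, 0.0107]
tcp_rot: [-130.4, 0.6, 89.2]
force: [-0.8, 0.5, -0.7]
opening: 0.0382
```

```bash
python3 st.py;  python3 - <<'E'
from plant import arm
import cv2
c=arm.read_camera("side");cv2.imwrite("pics/side2.png",cv2.resize(c["image"][170:320,180:440,::-1],None,fx=3,fy=3))
c=arm.read_camera("top");cv2.imwrite("pics/top2.png",c["image"][:,:,::-1])
E
```

```text
5.15 [ 0.5377 -0.0816  0.0107] [-130.4305    0.6137   89.2035] F [-0.7947  0.4615 -0.7029] 0.03818380104059664 q [ -25.105   -18.4088  139.513    36.9803   25.5597 -143.5197]
[[ 0.0139  0.6483 -0.7612]
 [ 0.9998 -0.0172  0.0036]
 [-0.0107 -0.7611 -0.6485]]
```

View pics/side2.png

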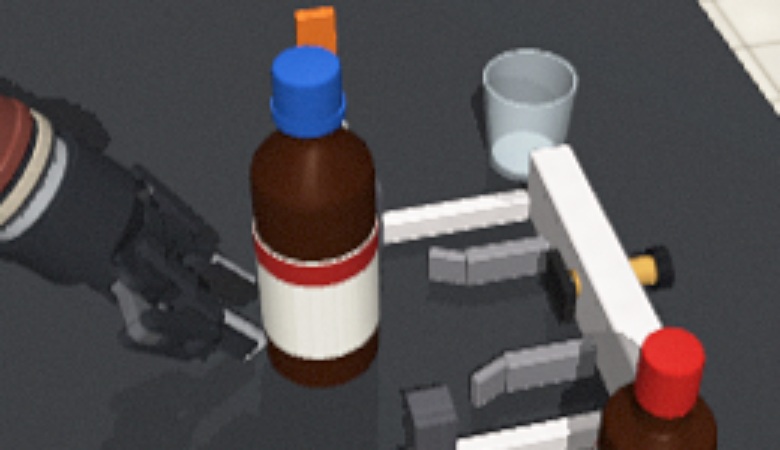

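View pics/top2.png

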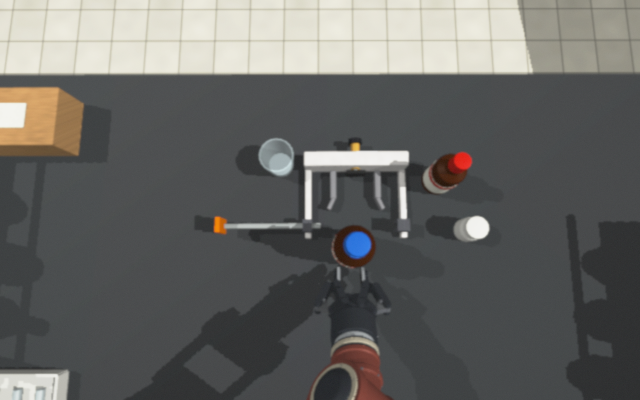

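Top view: the fingertips at (338,272) and (366,272) straddle the bottle (centre (355,247)) from behind. Side view: the contact is low, near the label's bottom. Next I push in, steering about 12 mm to −y.

Call:
carry_out(
  deltas=[
    [[-0.1,-0.02,0.15,-0.4,0,0,0],[-0.1,-0.02,0.15,-0.4,0,0,0],[-0.1,-0.08,0.15,-0.4,0,0,0],[-0.1,-0.08,0.26,-0.31,0,0,0],[-0.1,-0.08,0.26,-0.31,0,0,0],[-0.1,-0.08,0.26,-0.31,0,0,0]],
  ],
)

```text
clock: 5.75
ee_pos: [0.5632, -0.0852, 0.0159]
tcp_rot: [-130.4, 0.6, 89.3]
force: [-2.0, 0.4, 0.2]
opening: 0.0387
```

```bash
python3 st.py;  cat > look.py <<'E'
from plant import arm
from h import *
import sys
tag=sys.argv[1]
c=arm.read_camera("side");cv2.imwrite(f"pics/s{tag}.png",cv2.resize(c["image"][150:330,180:440,::-1],None,fx=3,fy=3))
X=cloud(c);x,y,Z=X[...,0],X[...,1],X[...,2]
hsv=cv2.cvtColor(c["image"],cv2.COLOR_RGB2HSV);H,S,V=[hsv[...,i].astype(int) for i in range(3)]
for nm,cc in [("side",c),("top",arm.read_camera("top"))]:
    X=cloud(cc);x,y,Z=X[...,0],X[...,1],X[...,2]
    hsv=cv2.cvtColor(cc["image"],cv2.COLOR_RGB2HSV);H,S,V=[hsv[...,i].astype(int) for i in range(3)]
    p=X[(abs(H-110)<15)&(S>150)&(Z>.222)&(x<.8)&(x>.4)&(abs(y)<.2)]
    print(nm,"captop mid",(np.percentile(p,1,axis=0)+np.percentile(p,99,axis=0))/2)
    if nm=="side":
        q=np.median(p,0); b=X[(np.hypot(x-q[0],y-q[1])<.05)&(Z>.05)&(Z<.14)&(x-q[0]>-.04)]
        for lo in(.05,.095):
            b1=b[(b[:,2]>lo)&(b[:,2]<lo+.045)]; print(" body",lo,circ(b1[:,:2]))
    o=X[(abs(H-11)<6)&(S>180)&(V>120)&(Z>.05)&(y>-.05)&(x>.5)&(x<.7)]
    if len(o):print(" tab",np.percentile(o,[2,98],axis=0).tolist())
    if nm=="top":cv2.imwrite(f"pics/t{tag}.png",cv2.resize(cc["image"][110:330,180:500,::-1],None,fx=2.4,fy=2.4))
E
python3 look.py 3
```

```text
5.75 [ 0.5632 -0.0852  0.0159] [-130.3728    0.6002   89.2807] F [-1.9889  0.4035  0.1903] 0.03872394537426759 q [ -23.9472  -14.321   135.8122   36.3628   24.7408 -142.2273]
[[ 0.0126  0.6476 -0.7619]
 [ 0.9999 -0.0161  0.0028]
 [-0.0105 -0.7618 -0.6477]]
side captop mid [ 0.58518861 -0.08771662  0.22475062]
 body 0.05 (array([ 0.5813163 , -0.08540725]), np.float64(0.036680225624457684))
 body 0.095 (array([ 0.58255039, -0.0861155 ]), np.float64(0.03577692451515663))
 tab [[0.5914324370568513, 0.1638589331178079, 0.05159422785096615], [0.6196943897974919, 0.17388475502583117, 0.07980378740435029]]
top captop mid [ 0.58608783 -0.08561662  0.22646864]
 tab [[0.5891851365223234, 0.16773043909629196, 0.05126538407493472], [0.6168222734347065, 0.17742945331721924, 0.0821404868604897]]
```

Call:
carry_out(
  deltas=[
    [[-0.1,-0.08,0.26,-0.31,0,0,0],[-0.1,-0.08,0.26,-0.31,0,0,0],[-0.1,-0.08,0.26,-0.31,0,0,0],[-0.1,-0.08,0.26,-0.31,0,0,0],[-0.1,-0.08,0.26,-0.31,0,0,0],[-0.1,-0.08,0.26,-0.31,0,0,0],[-0.1,-0.08,0.26,-0.31,0,0,0],[-0.1,-0.05,0.26,-0.31,0,0,0]],
  ],
)

```text
clock: 6.52
ee_pos: [0.5982, -0.0922, 0.0155]
tcp_rot: [-130.3, 0.6, 89.3]
force: [-1.2, 0.0, -1.1]
opening: 0.0387
```

```bash
python3 st.py;  python3 look.py 4
```

```text
6.5167 [ 0.5982 -0.0922  0.0155] [-130.3124    0.5711   89.2789] F [-1.244   0.0181 -1.1176] 0.03869143893581562 q [ -22.8354   -8.2215  130.8231   36.6503   23.3414 -141.8915]
[[ 0.0126  0.6468 -0.7625]
 [ 0.9999 -0.0157  0.0031]
 [-0.01   -0.7625 -0.6469]]
side captop mid [ 0.61525549 -0.09393341  0.22438682]
 body 0.05 (array([ 0.61480284, -0.09074308]), np.float64(0.03810791346529672))
 body 0.095 (array([ 0.6155422 , -0.09288837]), np.float64(0.035811966761542524))
 tab [[0.5917215306124084, 0.16398355933736347, 0.0508642301449239], [0.6198776094091578, 0.1744136807354264, 0.0799963652490738]]
top captop mid [ 0.61635521 -0.09187635  0.22550479]
 tab [[0.5891249146785216, 0.16765381536138735, 0.052124255365276574], [0.6169747197196603, 0.17730298748779227, 0.08236298247885442]]
```

View pics/t4.png

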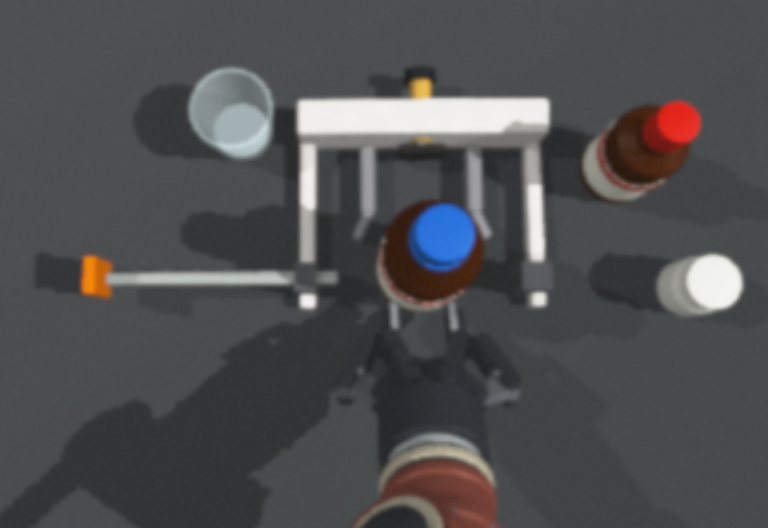

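```bash
python3 - <<'E'
from plant import arm
from h import *
np.set_printoptions(precision=3,suppress=True)
for n in("top","side"):
    X=cloud(arm.read_camera(n));x,y,z=X[...,0],X[...,1],X[...,2]
    p=X[(x>.5)&(x<.6)&(abs(y+.092)<.09)&(z>.025)&(z<.2)]
    p=p[~((np.hypot(p[:,0]-.616,p[:,1]+.092)<.04))]
    for lo in np.arange(.5,.6,.01):
        q=p[(p[:,0]>=lo)&(p[:,0]<lo+.01)]
        if len(q): 
            i,j=q[:,1].argmin(),q[:,1].argmax();print(n,lo.round(3),"ymin",q[i],"ymax",q[j],"zmin",q[:,2].min())
    # bar end
    b=X[(x>.595)&(x<.612)&(z>.03)&(z<.06)&(y>-.04)&(y<.15)];print("bar end y",np.percentile(b[:,1],[1,2]) if len(b) else None)
E
```

```text
top 0.5 ymin [ 0.509 -0.156  0.109] ymax [ 0.507 -0.023  0.107] zmin 0.10614539140818968
top 0.51 ymin [ 0.511 -0.155  0.114] ymax [ 0.512 -0.023  0.11 ] zmin 0.10756013166771676
top 0.52 ymin [ 0.525 -0.156  0.123] ymax [ 0.528 -0.023  0.117] zmin 0.0792248054298121
top 0.53 ymin [ 0.532 -0.152  0.115] ymax [ 0.533 -0.027  0.111] zmin 0.06972261016667118
top 0.54 ymin [ 0.542 -0.148  0.098] ymax [ 0.54  -0.03   0.103] zmin 0.07363975209541848
top 0.55 ymin [ 0.551 -0.142  0.09 ] ymax [ 0.551 -0.038  0.091] zmin 0.04907588977518013
top 0.56 ymin [ 0.563 -0.123  0.068] ymax [ 0.561 -0.058  0.08 ] zmin 0.04778747558245116
top 0.57 ymin [ 0.575 -0.123  0.054] ymax [ 0.571 -0.059  0.059] zmin 0.04837686886477108
top 0.58 ymin [ 0.583 -0.116  0.052] ymax [ 0.581 -0.065  0.054] zmin 0.048002750412328175
top 0.59 ymin [ 0.594 -0.182  0.034] ymax [ 0.593 -0.002  0.048] zmin 0.029075224004499058
bar end y [-0.018 -0.016]
side 0.5 ymin [ 0.51  -0.158  0.106] ymax [ 0.508 -0.078  0.178] zmin 0.10342986135042982
side 0.51 ymin [ 0.511 -0.158  0.106] ymax [ 0.517 -0.075  0.165] zmin 0.09212166717585057
side 0.52 ymin [ 0.523 -0.159  0.118] ymax [ 0.525 -0.025  0.121] zmin 0.08193522602484585
side 0.53 ymin [ 0.532 -0.156  0.114] ymax [ 0.534 -0.025  0.109] zmin 0.0709555978941696
side 0.54 ymin [ 0.54  -0.151  0.102] ymax [ 0.542 -0.031  0.101] zmin 0.07023660753349169
side 0.55 ymin [ 0.551 -0.145  0.088] ymax [ 0.551 -0.038  0.09 ] zmin 0.04809764870608642
side 0.56 ymin [ 0.565 -0.126  0.053] ymax [ 0.56  -0.059  0.08 ] zmin 0.03495668141463831
side 0.57 ymin [ 0.571 -0.126  0.06 ] ymax [ 0.573 -0.065  0.061] zmin 0.033712118281759386
side 0.58 ymin [ 0.58  -0.124  0.049] ymax [ 0.58  -0.068  0.055] zmin 0.038938703153548374
side 0.59 ymin [ 0.596 -0.182  0.049] ymax [ 0.595 -0.002  0.034] zmin 0.02599261733164061
bar end y [0.004 0.01 ]
```

Call:
carry_out(
  deltas=[
    [[-0.1,-0.01,0.26,-0.31,0,0,0],[-0.1,-0.01,0.26,-0.31,0,0,0],[-0.1,-0.01,0.26,-0.31,0,0,0],[-0.1,-0.01,0.26,-0.31,0,0,0],[-0.1,-0.01,0.26,-0.31,0,0,0],[-0.1,-0.01,0.26,-0.31,0,0,0]],
  ],
)

```text
clock: 7.22
ee_pos: [0.6236, -0.0931, 0.0158]
tcp_rot: [-130.3, 0.6, 89.2]
force: [-1.7, 0.3, -0.4]
opening: 0.0383
```

Call:
carry_out(
  deltas=[
    [[-0.1,0,0.1,-0.12,0,0,0],[-0.1,0,0.1,-0.12,0,0,0]],
  ],
)

```text
clock: 7.38
ee_pos: [0.6277, -0.0932, 0.0158]
tcp_rot: [-130.3, 0.6, 89.3]
force: [-1.9, 0.1, -0.1]
opening: 0.0386
```

Call:
carry_out(
  deltas=[
    [[-0.1,0,0.1,-0.12,0,0,0],[-0.1,0,0.1,-0.12,0,0,0]],
  ],
)

```text
clock: 7.55
ee_pos: [0.6312, -0.0932, 0.0157]
tcp_rot: [-130.3, 0.6, 89.3]
force: [-2.0, -0.3, -0.1]
opening: 0.0382
```

Call:
carry_out(
  deltas=[
    [[-0.1,0,0.03,-0.035,0,0,0],[-0.1,0,0.03,-0.035,0,0,0]],
  ],
)

```text
clock: 7.72
ee_pos: [0.6324, -0.0932, 0.0158]
tcp_rot: [-130.3, 0.6, 89.3]
force: [-1.9, 0.0, -0.0]
opening: 0.0381
```

Call:
carry_out(
  deltas=[
    [[-0.1,0,0.03,-0.035,0,0,0],[-0.1,0,0.03,-0.035,0,0,0]],
  ],
)

```text
clock: 7.88
ee_pos: [0.6333, -0.0932, 0.0157]
tcp_rot: [-130.3, 0.6, 89.3]
force: [-1.6, 0.0, 0.8]
opening: 0.0385
```

Call:
carry_out(
  deltas=[
    [[-0.1,0,0.03,-0.035,0,0,0],[-0.1,0,0.03,-0.035,0,0,0]],
  ],
)

```text
clock: 8.05
ee_pos: [0.6342, -0.0932, 0.0157]
tcp_rot: [-130.3, 0.6, 89.3]
force: [-2.1, 0.7, 0.1]
opening: 0.0383
```

```bash
python3 - <<'E'
from h import *
np.set_printoptions(precision=4,suppress=True)
for n in("top","side"):
    X=cloud(np.load(n+"0.npz"));x,y,z=X[...,0],X[...,1],X[...,2]
    p=X[(x>.68)&(x<.726)&(abs(y+.094)<.024)&(z>.012)&(z<.05)]
    print(n,len(p)); 
    if len(p):print(p[np.argsort(p[:,0])][::max(1,len(p)//25)])
E
python3 look.py 5
```

```text
top 221
[[ 0.7097 -0.0942  0.0201]
 [ 0.71   -0.0766  0.037 ]
 [ 0.7101 -0.0839  0.0183]
 [ 0.7102 -0.0978  0.027 ]
 [ 0.7104 -0.1004  0.0445]
 [ 0.7105 -0.1012  0.0351]
 [ 0.7107 -0.0803  0.0432]
 [ 0.7108 -0.1075  0.0337]
 [ 0.7113 -0.0733  0.0224]
 [ 0.7122 -0.0762  0.0454]
 [ 0.7126 -0.1106  0.0439]
 [ 0.7139 -0.0982  0.0468]
 [ 0.7143 -0.0903  0.0452]
 [ 0.7148 -0.1026  0.0434]
 [ 0.7162 -0.1003  0.0459]
 [ 0.7165 -0.1065  0.0448]
 [ 0.7209 -0.0911  0.0355]
 [ 0.7224 -0.0909  0.0377]
 [ 0.7238 -0.0882  0.0485]
 [ 0.7243 -0.0746  0.0387]
 [ 0.7244 -0.1093  0.0381]
 [ 0.7245 -0.0843  0.046 ]
 [ 0.7246 -0.0839  0.0204]
 [ 0.7246 -0.0818  0.0202]
 [ 0.7247 -0.0985  0.045 ]
 [ 0.7248 -0.1061  0.0279]
 [ 0.7249 -0.1067  0.0442]
 [ 0.7251 -0.0773  0.0267]]
side 225
[[ 0.7107 -0.094   0.0361]
 [ 0.7113 -0.0935  0.0299]
 [ 0.7116 -0.1034  0.0373]
 [ 0.7117 -0.0963  0.0409]
 [ 0.7118 -0.1005  0.0204]
 [ 0.7119 -0.1069  0.0436]
 [ 0.712  -0.089   0.0416]
 [ 0.7122 -0.0763  0.0399]
 [ 0.7124 -0.112   0.0157]
 [ 0.7126 -0.0994  0.0412]
 [ 0.713  -0.0914  0.0438]
 [ 0.7137 -0.0894  0.0444]
 [
[... 185 characters left out ...]
]
 [ 0.7237 -0.0914  0.0358]
 [ 0.7249 -0.1036  0.0204]
 [ 0.7255 -0.1132  0.0221]
 [ 0.7257 -0.0943  0.0492]
 [ 0.7258 -0.1073  0.0185]
 [ 0.7259 -0.0797  0.0319]]
side captop mid [ 0.65082333 -0.09497532  0.22420186]
 body 0.05 (array([ 0.65057625, -0.09237134]), np.float64(0.037765444738478336))
 body 0.095 (array([ 0.65132771, -0.09421312]), np.float64(0.035625189831663684))
 tab [[0.5916758206984791, 0.1639763098707395, 0.05112736642874844], [0.619687253962689, 0.17471158669966935, 0.0799220595026342]]
top captop mid [ 0.65005878 -0.09239397  0.22532615]
 tab [[0.5891742488158401, 0.16770437772403854, 0.051123812845259096], [0.6169365502246582, 0.17742179846280443, 0.08213618314461019]]
```

Depth puts the stop pad face about 24 mm ahead of the bottle. I'll advance about 17 mm, then feel for it in small steps.

Call:
carry_out(
  deltas=[
    [[-0.1,0,0.13,-0.15,0,0,0],[-0.1,0,0.13,-0.15,0,0,0],[-0.1,0,0.13,-0.15,0,0,0],[-0.1,0,0.13,-0.15,0,0,0],[-0.1,0,0.13,-0.15,0,0,0],[-0.1,0,0.13,-0.15,0,0,0],[-0.1,0,0.1,-0.12,0,0,0],[-0.1,0,0.03,-0.035,0,0,0]],
  ],
)

```text
clock: 8.82
ee_pos: [0.6498, -0.0935, 0.0157]
tcp_rot: [-130.3, 0.6, 89.3]
force: [-1.3, -0.1, 0.0]
opening: 0.0386
```

```bash
python3 st.py;  python3 look.py 6
```

```text
8.8167 [ 0.6498 -0.0935  0.0157] [-130.3362    0.5801   89.2617] F [-1.2937 -0.1362  0.0049] 0.0385671848712323 q [ -20.4359   -0.7884  123.9087   34.7525   21.7144 -138.4177]
[[ 0.0129  0.6471 -0.7623]
 [ 0.9999 -0.0161  0.0033]
 [-0.0101 -0.7622 -0.6472]]
side captop mid [ 0.66634105 -0.09527006  0.22413161]
 body 0.05 (array([ 0.66623514, -0.09312448]), np.float64(0.03728799755776318))
 body 0.095 (array([ 0.66710207, -0.09430823]), np.float64(0.03577518762273222))
 tab [[0.5916680431741502, 0.16285305504876382, 0.050835349784695755], [0.619750277071628, 0.17399074359095695, 0.08002421252517579]]
top captop mid [ 0.66400961 -0.09267565  0.22518133]
 tab [[0.5892226904132924, 0.16766097194985138, 0.051722261983745105], [0.6169439671747965, 0.17729046931546366, 0.08277743473618017]]
```

View pics/s6.png

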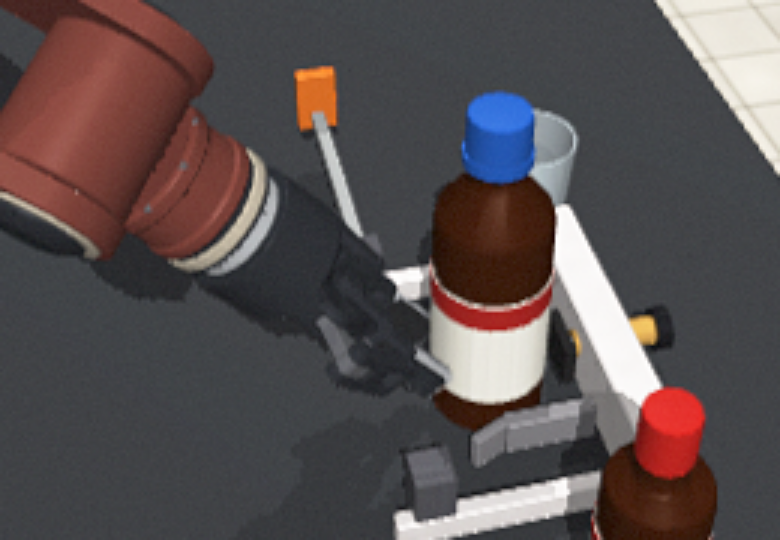

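The side crop shows the bottle upright at (493,350), a few mm short of the black pad at (563,345), with the fingers low behind it at (435,370). Now I creep in.

Call:
carry_out(
  deltas=[
    [[-0.1,0,0.03,-0.035,0,0,0],[-0.1,0,0.03,-0.035,0,0,0]],
  ],
)

```text
clock: 9.08
ee_pos: [0.6506, -0.0935, 0.0157]
tcp_rot: [-130.3, 0.6, 89.3]
force: [-1.1, 0.7, 1.6]
opening: 0.0384
```

Call:
carry_out(
  deltas=[
    [[-0.1,0,0.03,-0.035,0,0,0],[-0.1,0,0.03,-0.035,0,0,0]],
  ],
)

```text
clock: 9.25
ee_pos: [0.6514, -0.0935, 0.0157]
tcp_rot: [-130.3, 0.6, 89.2]
force: [-3.3, 0.6, 0.4]
opening: 0.0385
```

Call:
carry_out(
  deltas=[
    [[-0.1,0,0.03,-0.035,0,0,0],[-0.1,0,0.03,-0.035,0,0,0]],
  ],
)

```text
clock: 9.42
ee_pos: [0.6524, -0.0935, 0.0157]
tcp_rot: [-130.3, 0.6, 89.2]
force: [-2.2, 0.5, 0.2]
opening: 0.0383
```

Call:
carry_out(
  deltas=[
    [[-0.1,0,0.03,-0.035,0,0,0],[-0.1,0,0.03,-0.035,0,0,0]],
  ],
)

```text
clock: 9.58
ee_pos: [0.6534, -0.0935, 0.0157]
tcp_rot: [-130.3, 0.6, 89.2]
force: [-2.2, 0.5, 1.4]
opening: 0.0383
```

Call:
carry_out(
  deltas=[
    [[-0.1,0,0.03,-0.035,0,0,0],[-0.1,0,0.03,-0.035,0,0,0]],
  ],
)

```text
clock: 9.75
ee_pos: [0.6544, -0.0935, 0.0157]
tcp_rot: [-130.3, 0.6, 89.2]
force: [-3.0, -0.6, 1.1]
opening: 0.0384
```

Call:
carry_out(
  deltas=[
    [[-0.1,0,0.03,-0.035,0,0,0],[-0.1,0,0.03,-0.035,0,0,0]],
  ],
)

```text
clock: 9.92
ee_pos: [0.6554, -0.0935, 0.0157]
tcp_rot: [-130.3, 0.6, 89.2]
force: [-2.7, 0.4, 0.8]
opening: 0.038
```

Call:
carry_out(
  deltas=[
    [[-0.1,0,0.03,-0.035,0,0,0],[-0.1,0,0.03,-0.035,0,0,0]],
  ],
)

```text
clock: 10.08
ee_pos: [0.6565, -0.0936, 0.0157]
tcp_rot: [-130.3, 0.6, 89.2]
force: [-2.2, -0.6, 0.9]
opening: 0.0387
```

Call:
carry_out(
  deltas=[
    [[-0.1,0,0.03,-0.035,0,0,0],[-0.1,0,0.03,-0.035,0,0,0]],
  ],
)

```text
clock: 10.25
ee_pos: [0.6575, -0.0936, 0.0157]
tcp_rot: [-130.3, 0.6, 89.2]
force: [-3.7, 1.1, 1.6]
opening: 0.0387
```

Call:
carry_out(
  deltas=[
    [[-0.1,0,0.03,-0.035,0,0,0]],
  ],
)

```text
clock: 10.33
ee_pos: [0.658, -0.0936, 0.0157]
tcp_rot: [-130.3, 0.6, 89.2]
force: [-2.6, -0.2, 0.4]
opening: 0.0385
```

Call:
carry_out(
  deltas=[
    [[-0.1,0,0.03,-0.035,0,0,0],[-0.1,0,0.03,-0.035,0,0,0]],
  ],
)

```text
clock: 10.5
ee_pos: [0.6588, -0.0935, 0.0156]
tcp_rot: [-130.3, 0.6, 89.3]
force: [-6.1, 0.7, 3.6]
opening: 0.0385
```

Call:
carry_out(
  deltas=[
    [[-0.1,0,0.03,-0.035,0,0,0]],
  ],
)

```text
clock: 10.58
ee_pos: [0.659, -0.0935, 0.0154]
tcp_rot: [-130.3, 0.6, 89.3]
force: [-8.1, 0.2, 4.0]
opening: 0.0386
```

Call:
carry_out(
  deltas=[
    [[-0.1,0,0.03,-0.035,0,0,0]],
  ],
)

```text
clock: 10.67
ee_pos: [0.6592, -0.0935, 0.0153]
tcp_rot: [-130.3, 0.6, 89.3]
force: [-10.3, 0.2, 5.6]
opening: 0.0383
```

Call:
carry_out(
  deltas=[
    [[-0.1,0,0.01,-0.025,0,0,0],[-0.1,0,0.01,-0.025,0,0,0]],
  ],
)

```text
clock: 10.83
ee_pos: [0.6591, -0.0935, 0.0153]
tcp_rot: [-130.2, 0.6, 89.3]
force: [-6.7, -0.6, 3.4]
opening: 0.0384
```

Call:
carry_out(
  deltas=[
    [[-0.1,0,0.025,-0.04,0,0,0],[-0.1,0,0.025,-0.04,0,0,0]],
  ],
)

```text
clock: 11.0
ee_pos: [0.6592, -0.0935, 0.0152]
tcp_rot: [-130.1, 0.5, 89.3]
force: [-10.1, -0.8, 6.5]
opening: 0.0385
```

Call:
carry_out(
  deltas=[
    [[-0.1,0,0.02,-0.04,0,0,0],[-0.1,0,0.02,-0.04,0,0,0]],
  ],
)

```text
clock: 11.17
ee_pos: [0.6592, -0.0935, 0.0152]
tcp_rot: [-130.1, 0.5, 89.3]
force: [-10.5, -0.3, 7.0]
opening: 0.0385
```

Call:
carry_out(
  deltas=[
    [[-0.1,0,0.02,-0.04,0,0,0],[-0.1,0,0.02,-0.04,0,0,0]],
  ],
)

```text
clock: 11.33
ee_pos: [0.6591, -0.0935, 0.0152]
tcp_rot: [-130.0, 0.5, 89.4]
force: [-10.1, -1.0, 6.7]
opening: 0.0382
```

Call:
carry_out(
  deltas=[
    [[-0.1,0,0.01,-0.05,0,0,0],[-0.1,0,0.01,-0.05,0,0,0]],
  ],
)

```text
clock: 11.5
ee_pos: [0.659, -0.0934, 0.0152]
tcp_rot: [-129.9, 0.5, 89.4]
force: [-8.0, -1.1, 2.7]
opening: 0.0384
```

Call:
carry_out(
  deltas=[
    [[-0.1,0,0.025,-0.06,0,0,0],[-0.1,0,0.025,-0.06,0,0,0]],
  ],
)

```text
clock: 11.67
ee_pos: [0.6591, -0.0934, 0.0151]
tcp_rot: [-129.8, 0.5, 89.4]
force: [-11.0, -0.5, 6.1]
opening: 0.0385
```

Call:
carry_out(
  deltas=[
    [[-0.1,0,0.02,-0.07,0,0,0],[-0.1,0,0.02,-0.07,0,0,0]],
  ],
)

```text
clock: 11.83
ee_pos: [0.6591, -0.0934, 0.0151]
tcp_rot: [-129.7, 0.5, 89.4]
force: [-11.4, -0.2, 6.8]
opening: 0.0386
```

Call:
carry_out(
  deltas=[
    [[-0.1,0,0.025,-0.085,0,0,0],[-0.1,0,0.025,-0.085,0,0,0]],
  ],
)

```text
clock: 12.0
ee_pos: [0.6591, -0.0934, 0.015]
tcp_rot: [-129.5, 0.5, 89.5]
force: [-12.6, -0.7, 7.3]
opening: 0.0382
```

Call:
carry_out(
  deltas=[
    [[-0.1,0,0.025,-0.085,0,0,0],[-0.1,0,0.025,-0.085,0,0,0]],
  ],
)

```text
clock: 12.17
ee_pos: [0.6591, -0.0934, 0.015]
tcp_rot: [-129.4, 0.4, 89.5]
force: [-13.5, -0.5, 7.9]
opening: 0.0383
```

Pressed and held. Total force reached 13.5 N, and the sliding friction seen before contact was about 2.5 N. I'm backing off straight.

Call:
carry_out(
  deltas=[
    [[-0.1,0,-0.1,0.12,0,0,0],[-0.1,0,-0.2,0.22,0,0,0],[-0.1,0,-0.5,0.5,0,0,0],[-0.1,0,-1.0,1.1,0,0,0],[-0.1,0,-1.5,1.7,0,0,0],[-0.1,0,-1.5,1.7,0,0,0]],
  ],
)

```text
clock: 12.67
ee_pos: [0.59, -0.0942, 0.0222]
tcp_rot: [-129.8, 0.6, 89.5]
force: [0.6, 0.3, 0.9]
opening: 0.0383
```

```bash
python3 st.py;  python3 look.py 7
```

```text
12.6667 [ 0.59   -0.0942  0.0222] [-129.8305    0.6137   89.4795] F [0.5667 0.3305 0.9266] 0.03833120653045805 q [ -23.524   -10.2621  131.5398   34.8561   25.1329 -140.6458]
[[ 0.0091  0.6404 -0.768 ]
 [ 0.9999 -0.014   0.0001]
 [-0.0107 -0.7679 -0.6405]]
side captop mid [ 0.67497032 -0.09576325  0.22448738]
 body 0.05 (array([ 0.67566851, -0.09460994]), np.float64(0.036058709031405387))
 body 0.095 (array([ 0.67556201, -0.09436521]), np.float64(0.03577048398429791))
 tab [[0.591516173054954, 0.1634035459538457, 0.05072823266211612], [0.6195517297035289, 0.17498626290822636, 0.08016196869734236]]
top captop mid [ 0.6728008  -0.0927268   0.22542687]
 tab [[0.5894251297261418, 0.1678034707891477, 0.05037924170939939], [0.6170263966441606, 0.1774847485323517, 0.08232520935530173]]
```

View pics/s7.png

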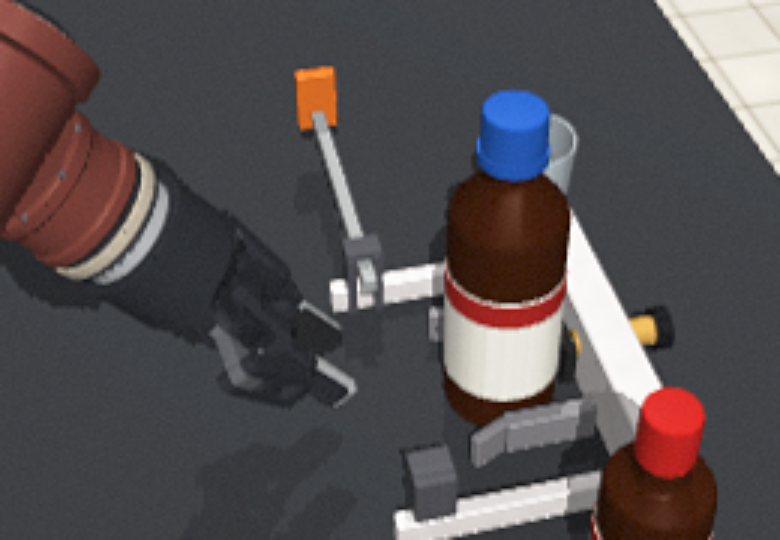

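Side crop: the bottle stands upright against the pad at (505,300), clear of the bar line, and the gripper is free. Now I'll move to the tab.

Call:
carry_out(
  deltas=[
    [[-0.1,0,-1.6,1.9,0,0,0],[-0.1,0,-1.6,1.9,0,0,0],[-0.5,0,-2.5,0.6,0.1,0,0],[-0.5,0,-2.5,0,0.12,0,0],[-1,0,-2.5,0,0.12,0,0],[-1,0,-2.5,0,0.12,0,0],[-1,0,-2.5,0,0.12,0,0],[-1,0,-1,0,0.12,0,0]],
  ],
)

```text
clock: 13.43
ee_pos: [0.4641, -0.0899, 0.1312]
tcp_rot: [-89.4, 0.5, 88.9]
force: [0.2, -0.1, 0.5]
opening: -0.0003
```

```bash
python3 st.py
```

```text
13.4333 [ 0.4641 -0.0899  0.1312] [-89.3835   0.4612  88.9355] F [ 0.2083 -0.1414  0.5189] -0.00029070247745830303 q [ -19.5682  -15.0528  116.0251   -0.6439   79.4666 -108.3811]
[[ 0.0186 -0.0109 -0.9998]
 [ 0.9998 -0.0078  0.0187]
 [-0.008  -0.9999  0.0108]]
```

Call:
carry_out(
  deltas=[
    [[-1,4.1,-0.1,0,0,0,0],[-1,4.1,-0.1,0,0,0,0],[-1,4.1,-0.1,0,0,0,0],[-1,4.1,-0.1,0,0,0,0],[-1,4.1,-0.1,0,0,0,0],[-1,4.1,-0.1,0,0,0,0],[-1,4.1,-0.1,0,0,0,0],[-1,4.1,-0.1,0,0,0,0]],
  ],
)

```text
clock: 14.1
ee_pos: [0.4863, 0.2397, 0.1448]
tcp_rot: [-90.4, 0.5, 88.3]
force: [1.1, 0.1, 0.2]
opening: 0.0003
```

Call:
carry_out(
  deltas=[
    [[-1,2.0,0,-3.5,0,0,0],[-1,0,0,-3.5,0,0,0],[-1,0,0,-3.5,0,0,0],[-1,0,0,-3,0,0,0]],
  ],
)

```text
clock: 14.43
ee_pos: [0.6217, 0.2711, 0.146]
tcp_rot: [-90.5, 0.1, 89.3]
force: [-0.2, 0.3, 0.7]
opening: 0.0
```

```bash
python3 st.py
```

```text
14.4333 [0.6217 0.2711 0.146 ] [-90.491    0.1372  89.3067] F [-0.2382  0.3105  0.7442] 2.4836538531538798e-05 q [ 17.4132  11.9351  88.1072  -0.2878  79.5338 -71.8428]
[[ 0.0121  0.0085 -0.9999]
 [ 0.9999 -0.0025  0.0121]
 [-0.0024 -1.     -0.0086]]
```

Call:
carry_out(
  deltas=[
    [[-1,0,2.3,0.9,0,0,0],[-1,0,2.3,0.9,0,0,0],[-1,0,2.3,0,0,0,0],[-1,0,2.2,0,0,0,0],[-1,-2.5,0,0,0,0,0],[-1,-2.5,0,0,0,0,0],[-1,-0.8,0,0,0,0,0]],
  ],
)

```text
clock: 15.02
ee_pos: [0.6163, 0.2181, 0.0514]
tcp_rot: [-91.2, -0.3, 89.5]
force: [-0.3, 0.4, -0.4]
opening: -0.0001
```

```bash
python3 st.py; python3 look.py 8
```

```text
15.0167 [0.6163 0.2181 0.0514] [-91.2295  -0.2683  89.4811] F [-0.3119  0.4151 -0.4109] -7.791720436426636e-05 q [ 12.982   13.4607  95.9277  -0.028   69.3534 -76.4866]
[[ 0.0091  0.0215 -0.9997]
 [ 0.9999  0.0045  0.0092]
 [ 0.0047 -0.9998 -0.0215]]
side captop mid [ 0.67565036 -0.09533582  0.22426431]
 body 0.05 (array([ 0.67573478, -0.09423752]), np.float64(0.03625937071431051))
 body 0.095 (array([ 0.6757004 , -0.09430893]), np.float64(0.03580900197814314))
 tab [[0.5916202245498422, 0.16368857706591855, 0.05131025110135364], [0.619747094760866, 0.1735456572460432, 0.0800642128519794]]
top captop mid [ 0.6730829  -0.09273421  0.2254802 ]
 tab [[0.5893678133215958, 0.16776970996480067, 0.051500465263649646], [0.6168598439897688, 0.1769530376535334, 0.08251038132075345]]
```

View pics/t8.png

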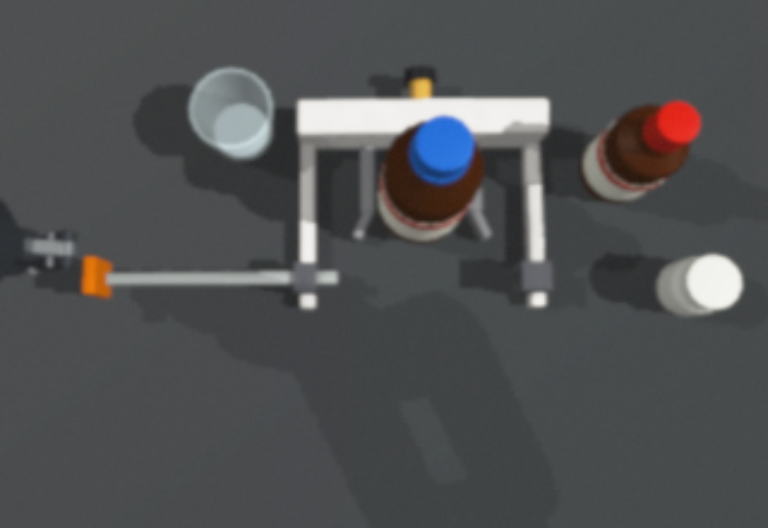

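Call:
carry_out(
  deltas=[
    [[-1,0,-0.5,0.65,0.02,0,0],[-1,0,-0.4,0.65,0,0,0],[-1,-1,0,0,0,0,0],[-1,-0.7,0,0,0,0,0]],
  ],
)

```text
clock: 15.45
ee_pos: [0.6056, 0.2059, 0.0644]
tcp_rot: [-90.5, -0.6, 89.6]
force: [0.7, -0.6, 0.2]
opening: -0.0003
```

Call:
carry_out(
  deltas=[
    [[-1,-0.5,0,0,0,0,0],[-1,-0.5,0,0,0,0,0]],
  ],
)

```text
clock: 15.62
ee_pos: [0.6061, 0.1953, 0.0652]
tcp_rot: [-90.7, -0.6, 89.6]
force: [0.0, 0.9, 0.8]
opening: -0.0001
```

Call:
carry_out(
  deltas=[
    [[-1,-0.5,0.2,0.05,0,0,0],[-1,-0.5,0.2,0.05,0,0,0],[-1,-0.6,0,0,0,0,0],[-1,-0.6,0,0,0,0,0]],
  ],
)

```text
clock: 15.95
ee_pos: [0.605, 0.171, 0.0605]
tcp_rot: [-90.7, -0.6, 89.6]
force: [-0.1, -0.3, -0.3]
opening: -0.0001
```

Call:
carry_out(
  deltas=[
    [[-1,-0.7,0,0,0,0,0],[-1,-0.7,0,0,0,0,0],[-1,-0.7,0,0,0,0,0],[-1,-0.7,0,0,0,0,0]],
  ],
)

```text
clock: 16.28
ee_pos: [0.6044, 0.1397, 0.0595]
tcp_rot: [-90.6, -0.6, 89.6]
force: [-0.1, 0.2, 0.1]
opening: 0.0003
```

```bash
python3 st.py; python3 look.py 9
```

```text
16.2833 [0.6044 0.1397 0.0595] [-90.6335  -0.582   89.5717] F [-0.0744  0.2337  0.1368] 0.00028480663642002716 q [  5.888    9.0846 100.1168   0.541   70.1058 -83.8615]
[[ 0.0075  0.0111 -0.9999]
 [ 0.9999  0.0101  0.0076]
 [ 0.0102 -0.9999 -0.0111]]
side captop mid [ 0.67528411 -0.09547927  0.22423045]
 body 0.05 (array([ 0.67567092, -0.09436489]), np.float64(0.036178595625197416))
 body 0.095 (array([ 0.67567945, -0.09452   ]), np.float64(0.03570306638102278))
 tab [[0.5914312702418522, 0.15587027721867489, 0.050624741717123695], [0.6192531125647356, 0.17441156551361367, 0.08513757126191455]]
top captop mid [ 0.67259911 -0.09266179  0.22518087]
```

View pics/t9.png

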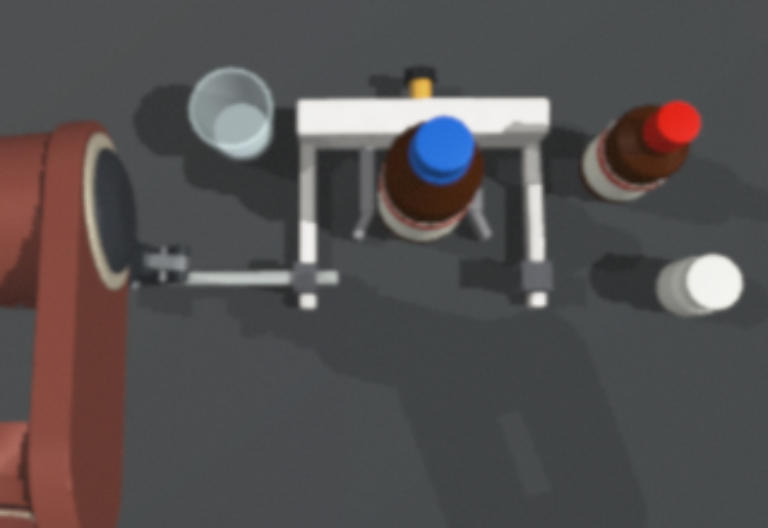

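View pics/s9.png

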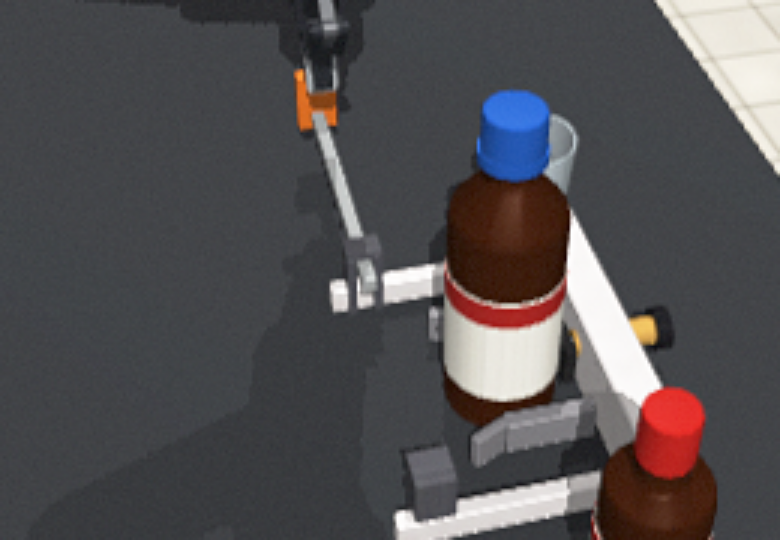

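```bash
python3 - <<'E'
from plant import arm
from h import *
np.set_printoptions(precision=3,suppress=True)
for n in("top","side"):
    c=arm.read_camera(n);X=cloud(c);x,y,z=X[...,0],X[...,1],X[...,2]
    hsv=cv2.cvtColor(c["image"],cv2.COLOR_RGB2HSV);S=hsv[...,1]
    p=X[(x>.57)&(x<.66)&(y>.10)&(y<.2)&(z>.05)&(z<.2)&(S<120)]
    print(n,len(p),p[:,2].min())
    for lo in np.arange(.05,.2,.01):
        q=p[(p[:,2]>=lo)&(p[:,2]<lo+.01)]
        if len(q): print(lo.round(3),len(q),"x",q[:,0].min(),q[:,0].max(),"y",q[:,1].min(),q[:,1].max())
E
```

```text
top 66 0.09538489426761335
0.09 4 x 0.5927427251052771 0.5965290026853642 y 0.13141449667069888 0.13351161722384441
0.1 2 x 0.592354660844507 0.5925177973308492 y 0.13405901895711572 0.13539019893743642
0.11 1 x 0.5963304248070083 0.5963304248070083 y 0.12604881778348656 0.12604881778348656
0.13 5 x 0.58929667530596 0.5930081830946661 y 0.11223470678671146 0.12527898583951155
0.14 16 x 0.5906621350805479 0.5974612174738085 y 0.10283913447512393 0.11924363817867188
0.15 10 x 0.5862822099095927 0.5949867673196793 y 0.10681963187028692 0.12352258482417353
0.16 16 x 0.5907949516117716 0.6140852497605918 y 0.10072195403991585 0.10443190681093836
0.19 12 x 0.5911136252963437 0.6129575106265365 y 0.10000660760582829 0.10794146972669184
side 394 0.0591366946584589
0.05 1 x 0.590777239565186 0.590777239565186 y 0.17524767095026572 0.17524767095026572
0.06 2 x 0.5902988423870131 0.6196400345125016 y 0.16770705185891283 0.1704090594176954
0.08 6 x 0.5983296129714173 0.6118044557153232 y 0.13238985710950163 0.1343165545494091
0.09 24 x 0.5944375496703652 0.6143166898358084 y 0.12328673092743021 
[... 211 characters left out ...]
979028262408 0.6115981556298711 y 0.12310646276198166 0.14149896668007522
0.13 32 x 0.5909754831347269 0.6143120873535813 y 0.10344482693827621 0.1481787690423325
0.14 15 x 0.5910900076920396 0.6158213772119526 y 0.10020510871873711 0.12384045935047211
0.15 33 x 0.5872592941151134 0.6203115521277679 y 0.10486081422344733 0.15253320047948296
0.16 36 x 0.5870737918750049 0.620742950950598 y 0.11234801126048317 0.1479184154115488
0.17 37 x 0.5861492324845056 0.6211827380143283 y 0.10655508954668125 0.12455113039930217
0.18 58 x 0.5843773142967592 0.6233768743062378 y 0.10027174105916806 0.15067635781424418
0.19 63 x 0.5844681809439928 0.6229198172480228 y 0.10004093658736306 0.14814133298933113
```

The picture and depth show the real fingertips at z≈0.083, about 22 mm above the reported TCP, so they passed just over the tab, which hasn't moved. I'll go back out and lower.

Call:
carry_out(
  deltas=[
    [[-1,0,-1.5,0,0,0,0],[-1,2,0,0,0,0,0],[-1,2.5,0,0,0,0,0],[-1,2.5,0,0,0,0,0],[-1,1,0.5,0,0,0,0],[-1,0,1.5,0,0,0,0],[-1,0,1.5,0,0,0,0],[-1,0,1.0,0,0,0,0]],
  ],
)

```text
clock: 17.15
ee_pos: [0.6087, 0.2269, 0.0335]
tcp_rot: [-91.1, -0.7, 89.7]
force: [-0.5, -0.3, -0.2]
opening: -0.0003
```

```bash
python3 st.py; python3 - <<'E'
from plant import arm
from h import *
np.set_printoptions(precision=3,suppress=True)
c=arm.read_camera("side");X=cloud(c);x,y,z=X[...,0],X[...,1],X[...,2]
cv2.imwrite("pics/s10.png",cv2.resize(c["image"][120:270,200:460,::-1],None,fx=3,fy=3))
p=X[(x>.57)&(x<.66)&(y>.18)&(y<.26)&(z>.03)&(z<.15)]
print(len(p),np.sort(p[:,2])[:8],p[p[:,2]<.1].min(0),p[p[:,2]<.1].max(0))
E
```

```text
17.15 [0.6087 0.2269 0.0335] [-91.1211  -0.7476  89.7034] F [-0.5385 -0.2561 -0.205 ] -0.00026903875352694894 q [ 13.6702  14.126   97.0447   0.492   67.5617 -76.2086]
[[ 0.0052  0.0196 -0.9998]
 [ 0.9999  0.0129  0.0054]
 [ 0.013  -0.9997 -0.0196]]
234 [0.061 0.062 0.062 0.062 0.063 0.063 0.064 0.064] [0.597 0.209 0.061] [0.62  0.23  0.097]
```

View pics/s10.png

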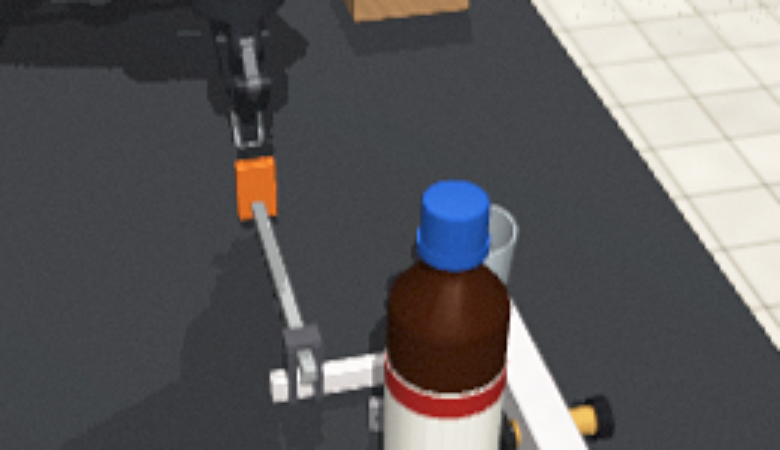

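The side crop shows the fingers now behind the tab (250,150), with their tips below the tab's top edge. Lowering 5 mm more, then pushing.

Call:
carry_out(
  deltas=[
    [[-1,-0.5,0.5,0.4,0,0,0],[-1,-0.8,0,0,0,0,0],[-1,-0.8,0,0,0,0,0],[-1,-0.8,0,0,0,0,0]],
  ],
)

```text
clock: 17.53
ee_pos: [0.6013, 0.1952, 0.0236]
tcp_rot: [-90.7, -0.6, 89.8]
force: [0.4, -1.0, -0.3]
opening: 0.0001
```

Call:
carry_out(
  deltas=[
    [[-1,-0.7,0,0,0,0,0],[-1,-0.7,0,0,0,0,0]],
  ],
)

```text
clock: 17.7
ee_pos: [0.6016, 0.1799, 0.0242]
tcp_rot: [-90.8, -0.8, 89.7]
force: [0.2, 4.3, -3.0]
opening: -0.0
```

```bash
python3 st.py; python3 look.py 11
```

```text
17.7 [0.6016 0.1799 0.0242] [-90.8002  -0.7995  89.6672] F [ 0.1594  4.2658 -2.967 ] -4.687146667407327e-05 q [  9.5352  12.3571 100.1376   0.7089  66.5814 -80.4029]
[[ 0.0058  0.014  -0.9999]
 [ 0.9999  0.0139  0.006 ]
 [ 0.014  -0.9998 -0.014 ]]
side captop mid [ 0.67541999 -0.09596193  0.2242322 ]
 body 0.05 (array([ 0.67568792, -0.09434791]), np.float64(0.03618352419103767))
 body 0.095 (array([ 0.67566925, -0.09440734]), np.float64(0.035713517603219926))
 tab [[0.5916875246353336, 0.15193974215964978, 0.050305780984538924], [0.6197099254390204, 0.1635825539871609, 0.08012471354392377]]
top captop mid [ 0.67306882 -0.09270434  0.22537712]
 tab [[0.5896493622255093, 0.1550646924733171, 0.05435933156510925], [0.5904156169390334, 0.15604500622855552, 0.06473721555715727]]
```

Call:
carry_out(
  deltas=[
    [[-1,-0.9,0,0,0,0,0],[-1,-0.9,0,0,0,0,0],[-1,-0.9,0,0,0,0,0],[-1,-0.9,0,0,0,0,0],[-1,-0.9,0,0,0,0,0],[-1,-0.9,0,0,0,0,0]],
  ],
)

```text
clock: 18.3
ee_pos: [0.6022, 0.1232, 0.0246]
tcp_rot: [-90.9, -0.9, 89.7]
force: [1.0, 3.6, -1.3]
opening: -0.0002
```

```bash
python3 st.py; python3 look.py 12
```

```text
18.3 [0.6022 0.1232 0.0246] [-90.9495  -0.939   89.7299] F [ 1.0446  3.6257 -1.2971] -0.00017061211179401382 q [  4.1935  10.6178 102.12     0.9419  66.2452 -85.9004]
[[ 0.0047  0.0166 -0.9999]
 [ 0.9999  0.0163  0.005 ]
 [ 0.0164 -0.9997 -0.0166]]
side captop mid [ 0.67536012 -0.09557341  0.22399179]
 body 0.05 (array([ 0.67567004, -0.0945446 ]), np.float64(0.03607461800932461))
 body 0.095 (array([ 0.67561996, -0.09448307]), np.float64(0.03569801853458581))
 tab [[0.5914738719820418, 0.09563429162989379, 0.05058238811609453], [0.6198577378442919, 0.10762962141871228, 0.08010544634032596]]
top captop mid [ 0.6728811  -0.09277119  0.22534272]
 tab [[0.5903327924943851, 0.09816746425553086, 0.05602758961065527], [0.5903327924943851, 0.09816746425553086, 0.05602758961065527]]
```

View pics/s12.png

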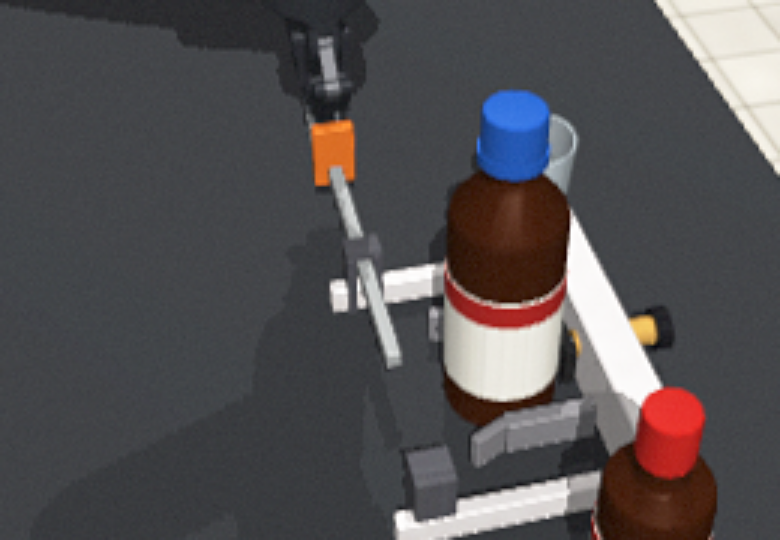

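The tab is at (333,152), and the bar has come about 68 mm across and passes well clear behind the bottle. I'll keep going.

Call:
carry_out(
  deltas=[
    [[-1,-0.9,0,0,0,0,0],[-1,-0.9,0,0,0,0,0],[-1,-0.9,0,0,0,0,0],[-1,-0.9,0,0,0,0,0],[-1,-0.9,0,0,0,0,0],[-1,-0.9,0,0,0,0,0],[-1,-0.9,0,0,0,0,0]],
  ],
)

```text
clock: 18.98
ee_pos: [0.6026, 0.0551, 0.0247]
tcp_rot: [-91.0, -1.0, 89.7]
force: [1.3, 3.8, 0.2]
opening: 0.0002
```

Call:
carry_out(
  deltas=[
    [[-1,-0.5,0,0,0,0,0],[-1,-0.5,0,0,0,0,0]],
  ],
)

```text
clock: 19.15
ee_pos: [0.6027, 0.0427, 0.0247]
tcp_rot: [-91.1, -0.9, 89.7]
force: [1.7, 3.2, -0.5]
opening: -0.0003
```

```bash
python3 st.py; python3 look.py 13
```

```text
19.15 [0.6027 0.0427 0.0247] [-91.0668  -0.9448  89.6568] F [ 1.6799  3.1567 -0.4514] -0.00033340128469144483 q [ -3.5183   9.3083 103.6047   1.0965  66.0779 -93.6021]
[[ 0.006   0.0187 -0.9998]
 [ 0.9998  0.0164  0.0063]
 [ 0.0165 -0.9997 -0.0186]]
side captop mid [ 0.67496719 -0.0951306   0.22435047]
 body 0.05 (array([ 0.675666  , -0.09445437]), np.float64(0.03610141422258309))
 body 0.095 (array([ 0.67558184, -0.09454587]), np.float64(0.03563045427391576))
 tab [[0.5918488690526108, 0.01530901951645003, 0.05032947485462022], [0.6200680694648402, 0.02691751132834743, 0.08027422858299285]]
top captop mid [ 0.67272404 -0.09275623  0.22533944]
```

Call:
carry_out(
  deltas=[
    [[-1,-0.3,0,0,0,0,0],[-1,-0.3,0,0,0,0,0]],
  ],
)

```text
clock: 19.42
ee_pos: [0.6025, 0.0401, 0.0246]
tcp_rot: [-91.0, -1.4, 89.6]
force: [2.3, 20.0, 2.3]
opening: 0.0001
```

Call:
carry_out(
  deltas=[
    [[-1,-0.2,0,0,0,0,0],[-1,-0.15,0,0,0,0,0]],
  ],
)

```text
clock: 19.58
ee_pos: [0.6025, 0.0408, 0.0248]
tcp_rot: [-91.1, -1.8, 89.6]
force: [-0.1, 4.7, -0.5]
opening: -0.0002
```

Call:
carry_out(
  deltas=[
    [[-1,-0.1,0,0,0,0,0],[-1,-0.1,0,0,0,0,0]],
  ],
)

```text
clock: 19.75
ee_pos: [0.6024, 0.041, 0.0248]
tcp_rot: [-91.1, -2.0, 89.7]
force: [1.5, 4.5, -0.6]
opening: -0.0002
```

```bash
python3 look.py 14; python3 - <<'E'
from plant import arm
from h import *
np.set_printoptions(precision=4,suppress=True)
for n in("top","side"):
    for tag,c in(("0",np.load(n+"0.npz")),("now",arm.read_camera(n))):
        X=cloud(c);x,y,z=X[...,0],X[...,1],X[...,2]
        b=X[(x>.595)&(x<.613)&(z>.034)&(z<.05)&(y<-.02)&(y>-.3)]
        print(n,tag,len(b),np.percentile(b[:,1],[0,2,50]) if len(b) else "")
E
```

```text
side captop mid [ 0.67526167 -0.09552864  0.2243207 ]
 body 0.05 (array([ 0.67572694, -0.09439327]), np.float64(0.036156650382968294))
 body 0.095 (array([ 0.67556162, -0.09452294]), np.float64(0.03558643938964332))
 tab [[0.5925700869418178, 0.01284906609449608, 0.05195774423750613], [0.619530423138999, 0.0252027399044762, 0.08005837098537816]]
top captop mid [ 0.67291722 -0.092676    0.2252777 ]
top 0 33 [-0.3    -0.2999 -0.298 ]
top now 376 [-0.2998 -0.299  -0.1087]
side 0 95 [-0.1995 -0.1991 -0.1973]
side now 457 [-0.1997 -0.1985 -0.119 ]
```

View pics/t14.png

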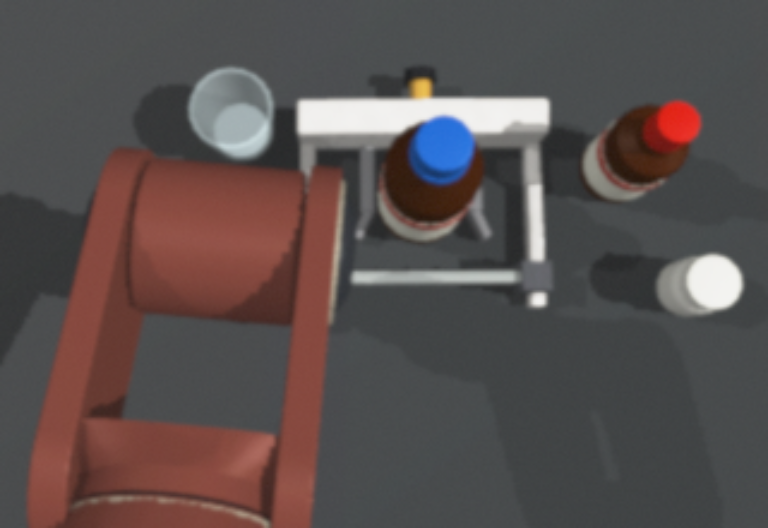

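View pics/s14.png

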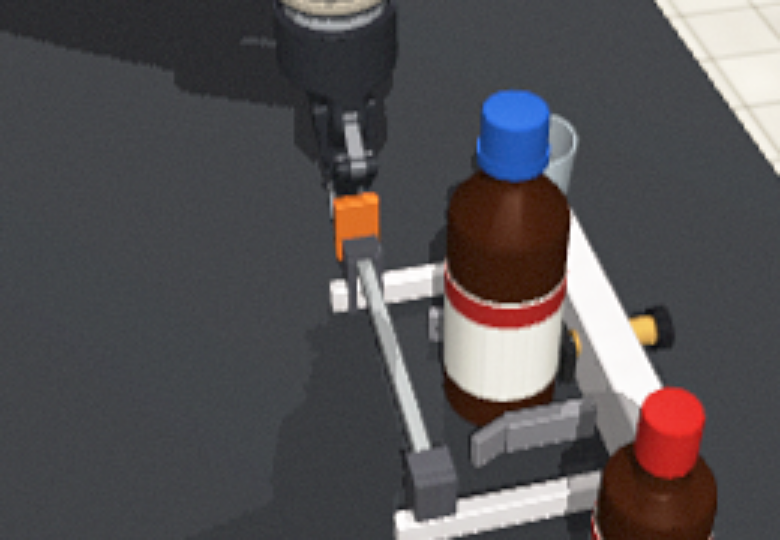

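The bar entered the keeper at (430,480) and bottomed: the force jumped from 3 to 20 N. The tab is next to the left bracket. I'll withdraw and verify.

Call:
carry_out(
  deltas=[
    [[-1,-0.25,0,0,0,0,0],[-1,-0.25,0,0,0,0,0],[-1,0.5,0,0,0,0,0],[-1,2,0,0,0,0,0],[-1,3,0,0,0,0,0],[-1,3,-1,0,0,0,0],[-1,3,-3,0,0,0,0],[-1,0,-3,0,0,0,0]],
  ],
)

```text
clock: 20.62
ee_pos: [0.5951, 0.1523, 0.0919]
tcp_rot: [-90.0, -1.9, 89.5]
force: [1.1, -1.1, -0.1]
opening: -0.0003
```

Call:
carry_out(
  deltas=[
    [[-1,3,-3,0,0,0,0],[-1,3,-3,0,0,0,0],[-1,3,-1,0,0,0,0],[-1,0,0,0,0,0,0],[-1,0,0,0,0,0,0]],
  ],
)

```text
clock: 21.03
ee_pos: [0.5988, 0.2401, 0.1738]
tcp_rot: [-90.7, -1.5, 89.6]
force: [-0.5, 0.1, 0.6]
opening: -0.0001
```

```bash
python3 st.py; python3 look.py 15; python3 - <<'E'
from plant import arm
from h import *
np.set_printoptions(precision=4,suppress=True)
c=arm.read_camera("top");X=cloud(c);x,y,z=X[...,0],X[...,1],X[...,2]
hsv=cv2.cvtColor(c["image"],cv2.COLOR_RGB2HSV);H,S,V=[hsv[...,i].astype(int) for i in range(3)]
o=X[(abs(H-11)<6)&(S>180)&(z>.07)&(x>.5)&(x<.7)];print("tab top",np.percentile(o,[2,98],axis=0))
b=X[(S<60)&(V<110)&(abs(z-.053)<.004)&(x>.58)&(x<.63)&(y>-.23)&(y<.05)]
for s in(b[b[:,1]<-.1],b[b[:,1]>-.1]):print("bracket",np.percentile(s[:,1],[2,98]))
X0=cloud(np.load("top0.npz"));
for nm,a in(("jar",(.56,.64,-.35,-.28,.06)),("red",(.68,.74,-.3,-.22,.155)),("beaker",(.69,.79,.02,.12,.06))):
    for Y in(X0,X):
        m=(Y[...,0]>a[0])&(Y[...,0]<a[1])&(Y[...,1]>a[2])&(Y[...,1]<a[3])&(Y[...,2]>a[4]);print(nm,Y[m].mean(0))
E
```

```text
21.0333 [0.5988 0.2401 0.1738] [-90.6829  -1.5218  89.6289] F [-0.4539  0.1095  0.5881] -8.280270791921458e-05 q [ 14.622    5.8928  92.1301   1.3095  80.9258 -75.1925]
[[ 0.0065  0.0121 -0.9999]
 [ 0.9996  0.0265  0.0068]
 [ 0.0266 -0.9996 -0.0119]]
side captop mid [ 0.67529737 -0.0959885   0.22423327]
 body 0.05 (array([ 0.67575552, -0.09433391]), np.float64(0.036204915756572184))
 body 0.095 (array([ 0.67551081, -0.09454823]), np.float64(0.03557502323840113))
 tab [[0.5924845760600894, 0.01287567118360035, 0.051574773152682926], [0.6195831272670378, 0.023548567631912834, 0.07981358492236804]]
top captop mid [ 0.6726971  -0.09275932  0.22517533]
 tab [[0.5899999729024564, 0.01639616952658854, 0.05886145318639982], [0.6188254257364336, 0.02461404755896072, 0.08253510672130773]]
tab top [[ 0.5936 -0.273   0.0791]
 [ 0.6937  0.0243  0.1727]]
bracket [-0.1961 -0.1725]
bracket [-0.0045  0.0115]
jar [ 0.5991 -0.3192  0.0699]
jar [ 0.5992 -0.319   0.0698]
red [ 0.7032 -0.2627  0.1643]
red [ 0.7033 -0.2627  0.1644]
beaker [0.744  0.0672 0.0713]
beaker [0.7441 0.0672 0.0711]
```

View pics/t15.png

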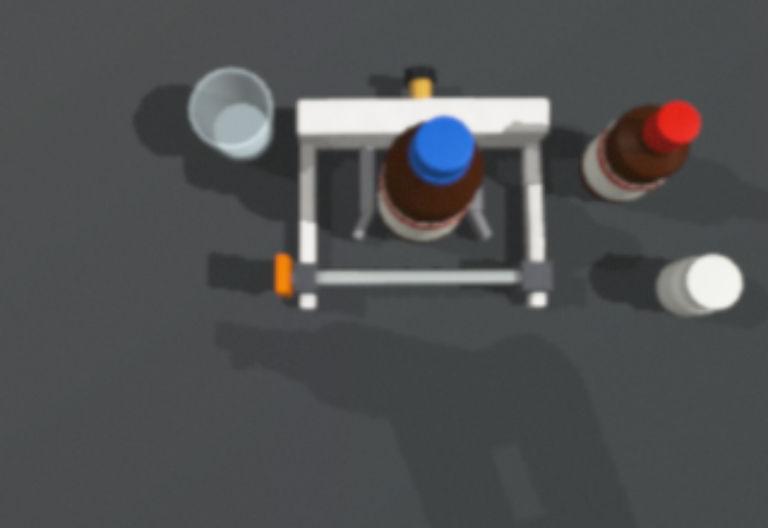

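```bash
python3 -c "
from plant import arm
print(arm.finish_job())"
```

```text
the job is handed in; nothing more can be done
None
```

I slid the bottle into the bay, pressed it home on the rubber stop and pushed the retaining bar fully across by its tab. The job was handed in at about 21 s on the robot's clock. The hand-in gives no verdict.

**Pressing home:** I felt for the stop in steps of about 0.5 mm. The force at the wrist stayed between 6.7 and 13.5 N for about 1.5 s. Before contact, sliding took about 2.5 N, so I estimate 4 to 11 N on the stop, below the 18 N limit. The force on the stop itself was not measured. While pressing, the gripper also pushed down slightly, which may have raised friction, so the low end is uncertain.

**Bar:** The force jumped from 3 to 20 N when the bar bottomed in the keeper. Camera measurements put its travel at about 160 mm. The tab itself moved only about 151 mm, because it seems to have started about 10 mm along.

**Last checks:**
- **Bottle:** it stands upright about 5 mm past the bay origin and on the centre line within camera error.
- **Bystanders:** the red-capped bottle, jar and beaker are unmoved within 1 mm.
- **Cap:** I never brought the gripper near it.
- **Robot:** the gripper is clear of everything.

**What disagreed:**
- **Fingertip height:** the real fingertips sit about 22 mm short of the reported tool point. My first pass at the bar therefore went just over the tab without touching it, and I repeated it lower.
- **Push height:** for the same reason I pushed the bottle at about 40 to 45 mm rather than the 25 to 30 mm I intended. That is slightly above the advised 40 mm, but the bottle did not tip.
- **Cameras:** the top and side views differ from each other by 2 to 3 mm.

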